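# Close the sunk gas valve with its key

### The job

Shut off the gas at the white gas unit: take the T-handled key from its stand, reach with it through the small round guard opening in the unit's top, find the slot of the sunken valve by feel and turn the valve clockwise to its stop, pressing and turning gently so that you neither push the valve head hard nor strain it at the stop. Then put the key back upright in its stand and leave the glassware and the crucible where they are.

Things in the scene. Friction and masses are not known exactly. Their poses are not given: they have to be found in the camera images.
- unit: White sheet-metal gas unit, fixed, 220 x 300 mm (its x, y), 100 mm high; origin at the centre of its underside, z up. A flow-meter sight tube (30 x 30 mm, to 210 mm above the bench) stands on its top at unit x +70, y -115 mm; its black float sinks to the bottom as the valve closes.
- port (a point): Centre of the round guard opening, 18 mm diameter, ringed by a flat steel bezel, in the unit's 4 mm top sheet (point at its upper face, 100 mm above the bench; unit x -50, y +60 mm), axes as the unit's. The brass valve head lies on the same axis, its flat face 24 to 32 mm below this point (not measured, differs from run to run).
- valve (a joint): Turning angle of the valve, rad: 0 open, grows clockwise seen from above, stop (closed) at 1.30; starts at 0.45 to 0.75. Turns stiffly, about 0.10 N m, stays where left. Its head, 24 mm across, has a straight slot right across, 5 mm wide, 7 mm deep, that starts within 25 degrees of the unit's x axis (either way, not measured). A blade pressed lightly on the face and turned snaps into it.
- windup (a joint): Twist of the spring coupling between the slotted head and the spindle, rad, positive when the head is driven clockwise: 2 N m per rad, so about 0.05 while the valve turns and rising steadily once it is on its stop. Beyond 0.16 either way (0.32 N m) the valve is strained.
- press (a joint): How far the sprung valve head is pushed down, m: 0 untouched, 2500 N per m, 0.008 at most. Keep it under 0.006 (15 N); 4 to 8 N is enough for the search by feel.
- key: Steel key with a black T handle, 96 mm tall, 90 g, loose; origin at the centre of its lower tip, z up along the shaft. Bottom 16 mm: flat blade 14 mm wide (along key x) and 3 mm thick (along key y); shaft 9 mm diameter; a round collar 30 mm diameter, 60 to 65 mm above the tip; handle bar 56 mm long (key x), 14 mm thick (key y), 70 to 96 mm above the tip. A half turn makes no difference.
- key_grip (a point): Centre of the key's handle bar, 83 mm above the tip, axes as the key's.
- key_collar (a point): Centre of the underside of the key's collar, 60 mm above the tip.
- stand_hole0 (a point): Centre of the mouth of the upright 20 mm hole in the key stand, an aluminium block 70 x 70 mm, 66 mm high, fixed; the hole goes right through. The key hangs in it by its collar, which rests on the block's top (66 mm above the bench).
- bottle: Corked glass bottle, 66 mm diameter, 150 mm tall, standing loose on the unit's top, about 150 mm from the opening; origin at the centre of its underside. To be left alone.
- beaker: Glass beaker, 70 mm diameter, 85 mm tall, on the bench beyond the key stand; origin under its centre. To be left alone.
- jar: Small amber jar, 60 mm diameter, 90 mm tall, on the bench to the right of the unit; origin under its centre. To be left alone.
- crucible: White ceramic crucible, 44 mm diameter, 35 mm tall, on the bench nearer the robot; origin under its centre. To be left alone.
Things that resemble listed ones, but are neither listed nor needed, are in the scene too. Leave any black or turquoise look-alike of the part that bears stand_hole0 alone. Of the things that look like the key, the smaller one is meant.

How it is judged:
By the outcome, as a careful person would: the job done as asked, in the order asked, and still so for the second after the job is handed in, with the robot touching nothing.
It also fails if it takes over 72 s, if anything falls off the work surface, if the arm or the gripper's body presses on something with over 40 N, if the wrist force passes 120 N, or if a joint passes its speed limit or range.

### The arm

A 6-joint arm with a two-finger parallel gripper is mounted at the origin on the work surface. World frame = base frame: x ahead of the robot, y to its left, z up, the work surface at z = 0. Lengths are in mm, angles in degrees, forces in N, time in s.
With the tool pointing down it reaches from about 300 to 850 mm from the base axis. Payload 4.2 kg.
Tool frame: the origin (TCP) lies midway between the tips of the shut fingers; the grasp point (between the pads) lies 19 mm behind it (env.tcp_to_grasp is the distance from the TCP to the grasp point, in mm); z points along the fingers, x is the direction in which the jaws open and shut, and the axes are right-handed (so a half turn about z gives the same grasp; the last joint's range is limited). The gripper opens to 91 mm and grips with 3 to 60 N. Pads are 32 mm wide; open, the fingers measure 118 mm over their backs; the gripper's body (76 mm by 178 mm) begins 60 mm behind the grasp point.
Start: joints at [72.823, 18.312, 89.639, -0, 72.044, -1.146], TCP at [158.796, 552.655, 213.976] pointing down, gripper open.
Joint ranges: [-177.97, 177.97], [-48.28, 115.42], [12.27, 149.76], [-77.06, 257.06], [2.81, 150.46], [-146.56, 146.56]. Speed limits (degrees/s): [147.25, 147.25, 180, 180, 180, 180].

### API

Orientations are given as [roll, pitch, yaw] about the fixed x, y, z axes, in that order (R = Rz(yaw) Ry(pitch) Rx(roll)).
In Python, from workcell import env gives the robot as it stands.
- The arm moves only by the tool drive_tool, never from a script. Its argument "motion" is a list of rows, each a list of 2 entries, a list of its own where there are three numbers: the shift along the world's x, y, z in m, then the turn, a rotation vector about the world's x, y, z in rad. In form: [[[dx, dy, dz], [wx, wy, wz]], ...]. A call has exactly 10 rows; each row shifts and turns the commanded pose from where the row before left it; what a row does not reach is not made up. A row lasts 1/12 s, in which the tool goes at most 41.7 mm and 7.16 degrees, less where a joint would pass 70% of its speed; a pose out of reach is approached as far as the arm can. A call is refused whole if a number of a shift passes 0.0417 or a number of a turn 0.125, either way. A call with a gripper value outside its range is refused whole. "claw" is the opening, from 0 (shut) to 1 (fully open), set as the call begins (left out, the last holds). The fingers move at their own pace and stop on an object; "force" is the grip in N (left out, the last holds). Time passes only in rows, so rows that do not move let the fingers close, or fill a call up. It gives the time, the measured TCP pose, the force and the opening at its end, in the units of the state.
- env.state(): the state, without advancing time (a new reading comes with each control period).
- env.grab_frame(name): name is "side" or "top"; returns the picture (480x640x3 uint8, red, green, blue); there is no depth.
- env.camera_params(name): a dict with "fov_y" (degrees; the focal length in pixels is half the picture's height over the tangent of half this angle, whatever the lens; pixels are square), "cx", "cy" (the principal point, pixels), "pose" (4x4, takes a point from camera to world coordinates). Camera axes: x right, y down, z forward; pixel columns grow to the right and rows downward; lengths in mm; the calibration is good to about 2 mm. A picture is of the moment at which its call begins. camera_params takes no time and is no camera call.
- env.job_done(): hands the job in, once; it reports no verdict.
The state is a dict: "time_s": time; "qpos": joint angles; "qvel": joint speeds; "effort": joint torques, N m; "ee_pos": TCP position; "ee_rot": TCP orientation; "force": force on the tool from outside, world axes, zero at the start; "torque": the same for the moment, N m; "gripper_width": finger opening in mm.
Only numpy, scipy, OpenCV 4.12 (cv2) and the standard library are available. Lean on these libraries where they do the work, as an engineer would, in place of code of your own. Each camera call takes 0.05 s, during which the arm holds its last target.

## Working session

There is one attempt and no reset: what is moved stays moved. The work goes in short steps, Python scripts to look and compute and a tool call to move; the robot and the scene stay as the last step left them, time stands still between calls to the robot, and variables do not carry over. Pictures are saved under pics/ and viewed, and the job is handed in when it is done.

Besides the shell and the picture viewer there is one more tool, called after "Emit:" in YAML: its name, and indented under it one key for each argument. drive_tool: Moves the arm, as the interface text tells. Its arguments: {"type":"object","properties":{"motion":{"type":"array","items":{"type":"array"}},"claw":{"type":"number"},"force":{"type":"number"}},"required":["motion"]}

```bash
mkdir -p pics; ls
cat > h.py <<'E'
import numpy as np,cv2
from workcell import env
def grab(n,f):
    im=env.grab_frame(n); cv2.imwrite('pics/'+f,im[:,:,::-1]); return im
def ray(n,u,v):
    p=env.camera_params(n); f=240/np.tan(np.radians(p['fov_y'])/2); T=np.array(p['pose'])
    d=T[:3,:3]@np.array([(u-p['cx'])/f,(v-p['cy'])/f,1]); return T[:3,3],d
def onz(n,u,v,z):
    o,d=ray(n,u,v); return o+d*(z-o[2])/d[2]
def proj(n,P):
    p=env.camera_params(n); f=240/np.tan(np.radians(p['fov_y'])/2); T=np.array(p['pose'])
    c=T[:3,:3].T@(np.array(P,float)-T[:3,3]); return c[0]/c[2]*f+p['cx'],c[1]/c[2]*f+p['cy']
E
python3 - <<'E'
from h import *
for n in('top','side'):
    grab(n,n+'0.png'); print({k:(np.round(v,3).tolist()) for k,v in env.camera_params(n).items()if not isinstance(v,str)})
print(env.state(),env.tcp_to_grasp)
E
```

```text
pics
{'fov_y': 50.478, 'cx': 320.633, 'cy': 243.071, 'pose': [[0.023, -0.985, 0.173, 322.697], [-1.0, -0.02, 0.016, -29.766], [-0.013, -0.174, -0.985, 1409.444], [0.0, 0.0, 0.0, 1.0]]}
{'fov_y': 55.551, 'cx': 318.267, 'cy': 242.359, 'pose': [[-0.981, -0.11, 0.16, 351.594], [-0.193, 0.462, -0.865, 985.34], [0.021, -0.88, -0.475, 659.213], [0.0, 0.0, 0.0, 1.0]]}
{'time_s': 0.1, 'qpos': array([ 7.28213858e+01,  1.83462658e+01,  8.96997651e+01, -9.81674319e-04,
        7.20447047e+01, -1.14625636e+00]), 'qvel': array([-0.02029353, -0.11608775, -0.07268907,  0.01921538, -0.01742741,
       -0.00371042]), 'effort': array([ 7.25531318e-04, -4.13325369e+01, -2.32515228e+01,  7.30500813e-02,
        4.21739405e-02, -5.75861168e-05]), 'ee_pos': array([158.67500725, 552.19238783, 213.21916473]), 'ee_rot': array([-1.79999118e+02,  9.07361381e-02,  7.39679462e+01]), 'force': array([-0.51629046, -0.8024523 , -1.11848469]), 'torque': array([0.02433938, 0.03022151, 0.0260697 ]), 'gripper_width': 91.19908059818047} 18.8
```

View pics/top0.png

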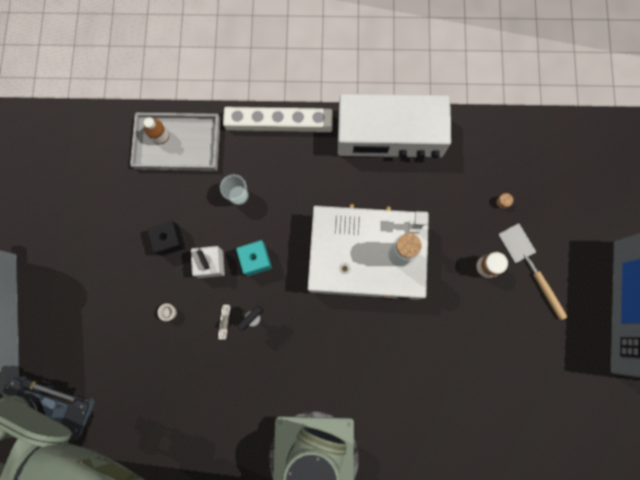

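View pics/side0.png

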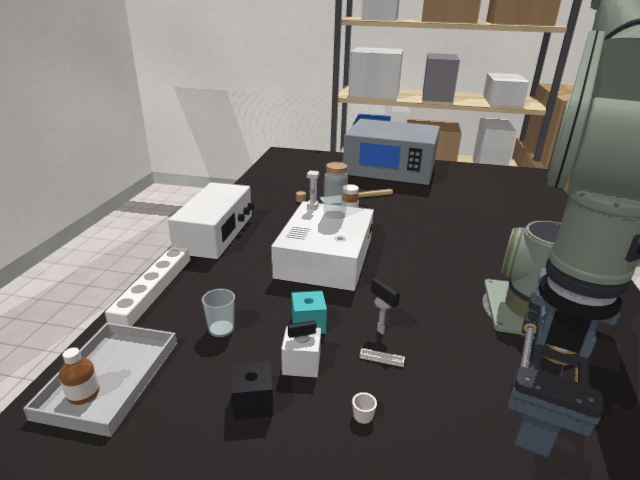

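Candidates for the key are the one hanging in the light aluminium block (top 203,260; side 302,332) and the larger one standing free (top 252,316; side 384,300). The black (165,237) and turquoise (253,257) blocks are look-alikes. I'll enlarge these areas to confirm.

Run:
```python
import cv2,numpy as np
t=cv2.imread('pics/top0.png');s=cv2.imread('pics/side0.png')
a=cv2.resize(t[220:340,140:280],None,fx=4,fy=4,interpolation=3)   #560x480
cv2.imwrite('pics/c1.png',a)
cv2.imwrite('pics/c2.png',cv2.resize(s[270:430,220:420],None,fx=4,fy=3.75*16/15,interpolation=3)[:600])
cv2.imwrite('pics/c3.png',cv2.resize(t[195:305,300:440],None,fx=5,fy=5,interpolation=3))
```

```text
(no output)
```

View pics/c1.png

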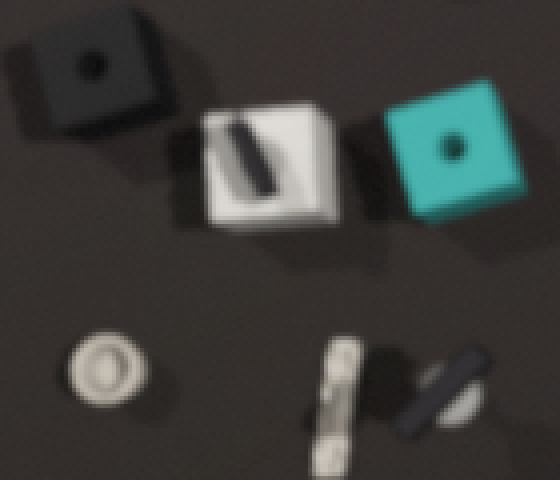

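View pics/c2.png

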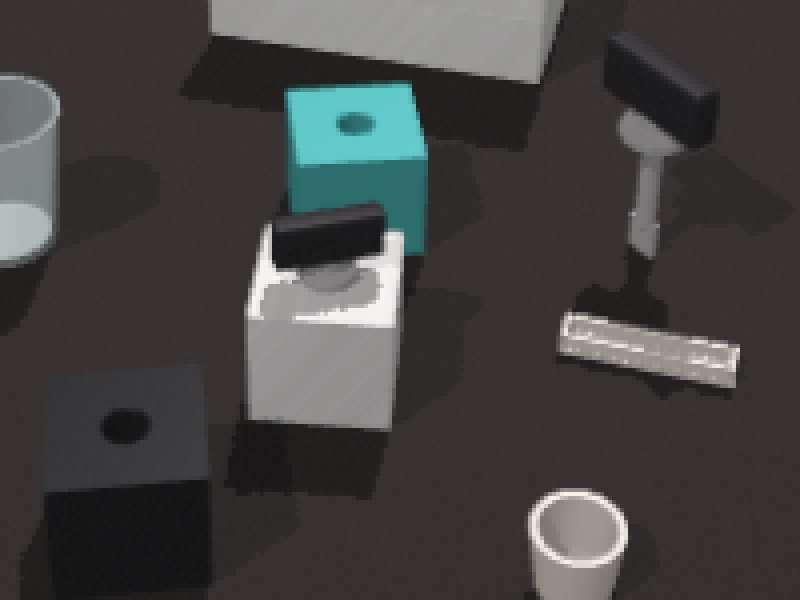

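View pics/c3.png

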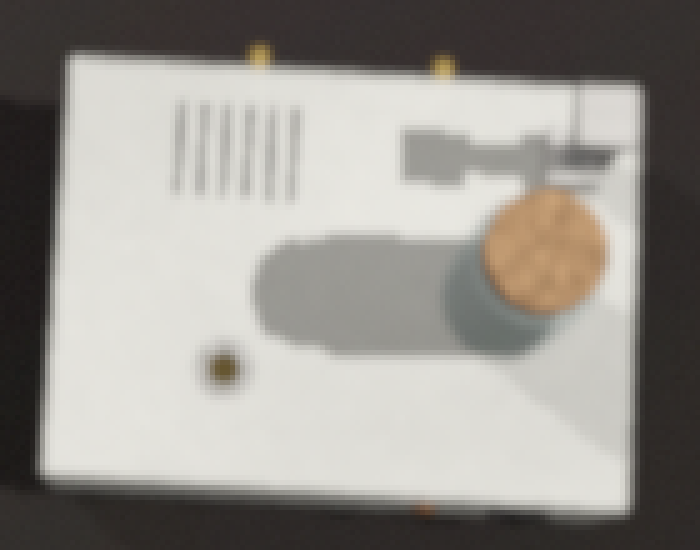

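The crops confirm it: the smaller key hangs in the light block and is the one meant. The free-standing one is larger. The port is at about (344.5,268.5) in the top view. Next I measure positions.

Run:
```python
from h import *
t=cv2.imread('pics/top0.png');s=cv2.imread('pics/side0.png')
g=cv2.cvtColor(t,6); gs=cv2.cvtColor(s,6)
def cen(w,x0,y0): 
    y,x=np.mgrid[:w.shape[0],:w.shape[1]]; return (w*x).sum()/w.sum()+x0,(w*y).sum()/w.sum()+y0
# handle in top
def handle(g,x0,x1,y0,y1,th,n,z):
    m=(g[y0:y1,x0:x1]<th).astype(np.uint8)
    k,l,st,c=cv2.connectedComponentsWithStats(m)
    for i in range(1,k): print(n,'cc',st[i],c[i]+[x0,y0])
    return l
l=handle(g,194,211,246,272,90,'top',102)
k,lab,st,c=cv2.connectedComponentsWithStats((g[246:272,194:211]<90).astype(np.uint8))
i=1+np.argmax(st[1:,4]); w=np.clip(150-g[246:272,194:211].astype(float),0,None)*(cv2.dilate((lab==i).astype(np.uint8),np.ones((3,3))))
ys,xs=np.nonzero(lab==i); P=np.array([onz('top',x+194,y+246,102)[:2] for x,y in zip(xs,ys)]); 
u,v=cen(w,194,246); print('handle top centre',u,v,onz('top',u,v,102)); 
C=np.cov(P.T); e,V=np.linalg.eigh(C); print('dir',V[:,1],np.degrees(np.arctan2(V[1,1],V[0,1])),np.sqrt(12*e))
# port
W=g[258:279,334:355].astype(float); b=np.median(W); w=np.clip(b-15-W,0,None)
yy,xx=np.mgrid[-10:11,-10:11]; w*= (xx**2+yy**2<60)
print('port',cen(w,334,258),onz('top',*cen(w,334,258),100)[:3])
W=gs[230:248,328:354]; 
cv2.imwrite('pics/p_side.png',cv2.resize(s[200:300,265:385],None,fx=6,fy=6,interpolation=3))
# unit corners & block corners
for nm,(x0,x1,y0,y1),th in(('unit',(295,440,195,310),150),('block',(185,230,240,285),200)):
    m=(g[y0:y1,x0:x1]>th).astype(np.uint8); m=cv2.morphologyEx(m,3,np.ones((9,9)))
    cs,_=cv2.findContours(m,0,2); c=max(cs,key=cv2.contourArea); r=cv2.minAreaRect(c); ap=cv2.approxPolyDP(c,4,True)[:,0]+[x0,y0]
    z=100 if nm=='unit' else 66
    print(nm,r); Q=np.array([onz('top',a,b,z)[:2] for a,b in ap]);print(ap.tolist(),Q.round(0).tolist(),np.linalg.norm(Q-np.roll(Q,-1,0),axis=1).round(0))
```

```text
top cc [ 0  0 11  2 15] [198.33333333 246.26666667]
top cc [  3   4  12  19 100] [202.75 259.58]
handle top centre 202.62028492070604 259.41591255263864 [503.37042219 298.02032728 102.        ]
dir [-0.88278775 -0.46977206] -151.980498213832 [13.35941646 50.43095534]
port (np.float64(344.2577858604228), np.float64(268.2693794044101)) [488.25652675 -70.50012021 100.        ]
unit ((73.9827880859375, 55.26511764526367), (117.59648895263672, 86.8171615600586), 3.7152888774871826)
[[314, 207], [309, 289], [425, 295], [426, 212]] [[650.0, 12.0], [433.0, 19.0], [424.0, -278.0], [642.0, -283.0]] [217. 297. 218. 295.]
block ((25.507694244384766, 19.13846206665039), (22.520828247070312, 13.97844409942627), 86.8201675415039)
[[203, 249], [213, 260], [213, 270], [218, 270], [216, 248]] [[537.0, 308.0], [507.0, 279.0], [481.0, 278.0], [481.0, 264.0], [540.0, 273.0]] [41. 27. 13. 60. 35.]
```

View pics/p_side.png

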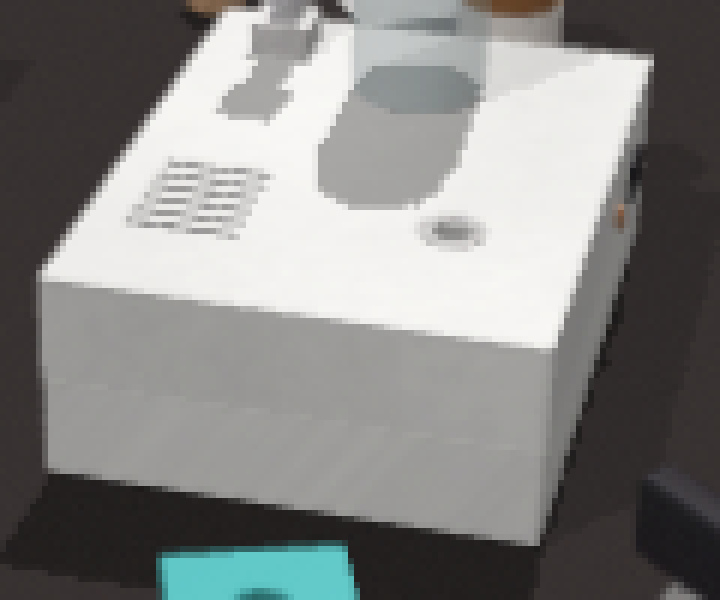

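Run:
```python
from h import *
t=cv2.imread('pics/top0.png');s=cv2.imread('pics/side0.png')
a=cv2.resize(t[240:285,185:230],None,fx=12,fy=12,interpolation=2)
b=cv2.resize(s[310:380,270:335],None,fx=8,fy=8,interpolation=2)
cv2.imwrite('pics/d1.png',a);cv2.imwrite('pics/d2.png',b)
cs=env.camera_params('side')
for nm,n,u,v,z in(('port side','side',340.3,238.5,100),('bottle','top',400,255,100),('bigkey','top',251,316,130),('cruc','top',167,312,35),('beaker','top',236,192,30)):
    print(nm,onz(n,u,v,z).round(1))
```

```text
port side [487.9 -68.4 100. ]
bottle [ 526.  -214.6  100. ]
bigkey [359.7 161.  130. ]
cruc [368.1 401.8  35. ]
beaker [706.2 234.2  30. ]
```

View pics/d1.png

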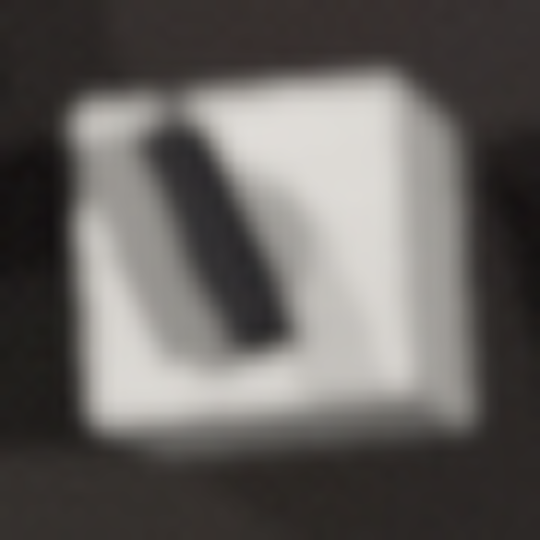

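View pics/d2.png

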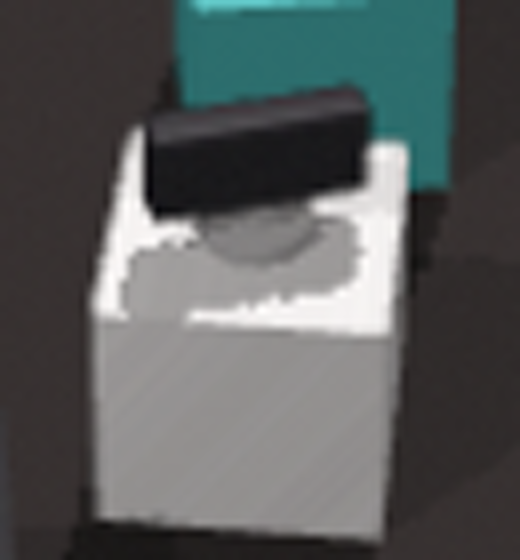

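Run:
```python
from h import *
f=lambda x,s,o:(x+.5)/s-.5+o
C=[onz('top',f(x,12,185),f(y,12,240),66) for x,y in((70,100),(395,70),(415,400),(90,430))];print(np.round(C,1),np.mean(C,0), [np.linalg.norm(C[i]-C[i-1]).round(1) for i in range(4)])
H=[onz('side',f(x,8,270),f(y,8,310),102) for x,y in((148,115),(350,88),(372,108),(155,138))];print(np.round(H,1),np.mean(H,0))
d=(H[1]-H[0]+H[2]-H[3]);print(np.degrees(np.arctan2(d[1],d[0])))
# top view handle ends, upper face: left long edge
A=onz('top',f(165,12,185),f(122,12,240),102);B=onz('top',f(262,12,185),f(338,12,240),102);print(A,B,(A+B)/2,np.degrees(np.arctan2(*(B-A)[[1,0]])),np.linalg.norm(A-B))
# port on-face shape check
print(np.degrees(np.arctan2(297,9))-90)
```

```text
[[538.9 342.   66. ]
 [547.2 269.5  66. ]
 [473.2 260.8  66. ]
 [465.  332.5  66. ]] [506.05754139 301.19509368  66.        ] [np.float64(74.5), np.float64(73.0), np.float64(74.5), np.float64(72.3)]
[[532.3 308.4 102. ]
 [486.9 287.5 102. ]
 [480.1 293.9 102. ]
 [528.5 316.4 102. ]] [506.97167199 301.55800324 102.        ]
-155.19370423411854
[528.68666709 310.96631685 102.        ] [481.88634533 286.88386186 102.        ] [505.28650621 298.92508936 102.        ] -152.77060837771685 52.633019627513086
-1.7357045889283853
```

Emit:
drive_tool:
  motion:
    - [[0.0174, -0.0126, 0], [0, 0, 0.0371]]
    - [[0.0174, -0.0126, 0], [0, 0, 0.0371]]
    - [[0.0174, -0.0126, 0], [0, 0, 0.0371]]
    - [[0.0174, -0.0126, 0], [0, 0, 0.0371]]
    - [[0.0174, -0.0126, 0], [0, 0, 0.0371]]
    - [[0.0174, -0.0126, 0], [0, 0, 0.0371]]
    - [[0.0174, -0.0126, 0], [0, 0, 0.0371]]
    - [[0.0174, -0.0126, 0], [0, 0, 0.0371]]
    - [[0.0174, -0.0126, 0], [0, 0, 0.0371]]
    - [[0.0174, -0.0126, 0], [0, 0, 0.0371]]
  claw: 1

```text
time_s: 0.93
ee_pos: [333.4, 425.7, 213.6]
ee_rot: [-180.0, 0.0, 95.3]
force: [0.9, -0.7, 0.1]
gripper_width: 91.3
```

Emit:
drive_tool:
  motion:
    - [[0.0174, -0.0126, 0], [0, 0, 0.0371]]
    - [[0.0174, -0.0126, 0], [0, 0, 0.0371]]
    - [[0.0174, -0.0126, 0], [0, 0, 0.0371]]
    - [[0.0174, -0.0126, 0], [0, 0, 0.0371]]
    - [[0.0174, -0.0126, 0], [0, 0, 0.0371]]
    - [[0.0174, -0.0126, 0], [0, 0, 0.0371]]
    - [[0.0174, -0.0126, 0], [0, 0, 0.0371]]
    - [[0.0174, -0.0126, 0], [0, 0, 0.0371]]
    - [[0.0174, -0.0126, 0], [0, 0, 0.0371]]
    - [[0.0174, -0.0126, 0], [0, 0, 0.0371]]

```text
time_s: 1.77
ee_pos: [507.4, 299.8, 213.5]
ee_rot: [-179.9, -0.0, 116.6]
force: [-0.1, 0.5, 0.2]
gripper_width: 91.2
```

Emit:
drive_tool:
  motion:
    - [[-0.001, 0, -0.017], [0, 0, 0]]
    - [[0, 0, -0.017], [0, 0, 0]]
    - [[0, 0, -0.017], [0, 0, 0]]
    - [[0, 0, -0.017], [0, 0, 0]]
    - [[0, 0, -0.017], [0, 0, 0]]
    - [[0, 0, -0.017], [0, 0, 0]]
    - [[0, 0, -0.013], [0, 0, 0]]
    - [[0, 0, -0.01], [0, 0, 0]]
    - [[0, 0, -0.01], [0, 0, 0]]
    - [[0, 0, 0], [0, 0, 0]]

```text
time_s: 2.6
ee_pos: [504.6, 300.0, 76.9]
ee_rot: [-179.8, 0.0, 116.5]
force: [-0.0, 0.3, -0.7]
gripper_width: 91.6
```

Run:
```python
from h import *
im=grab('side','s1.png')[:,:,::-1]; cv2.imwrite('pics/s1c.png',cv2.resize(im[230:390,220:400],None,fx=4,fy=3.75,interpolation=3)); print(proj('side',(506,300,102)))
```

```text
(np.float64(302.3438078474362), np.float64(323.15018988970047))
```

View pics/s1c.png

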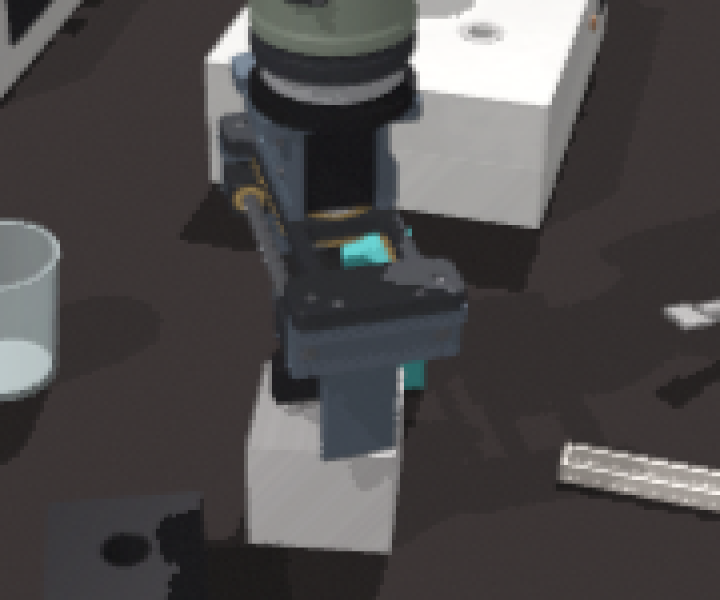

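The fingers straddle the handle. The look-alike key, which had been balanced on its tip, has toppled at right (about 690,320 in the crop). My path never went near it. Closing now.

Emit:
drive_tool:
  motion:
    - [[0, 0, 0], [0, 0, 0]]
    - [[0, 0, 0], [0, 0, 0]]
    - [[0, 0, 0], [0, 0, 0]]
    - [[0, 0, 0], [0, 0, 0]]
    - [[0, 0, 0], [0, 0, 0]]
    - [[0, 0, 0], [0, 0, 0]]
    - [[0, 0, 0], [0, 0, 0]]
    - [[0, 0, 0], [0, 0, 0]]
    - [[0, 0, 0], [0, 0, 0]]
    - [[0, 0, 0], [0, 0, 0]]
  claw: 0
  force: 40

```text
time_s: 3.48
ee_pos: [505.8, 300.6, 78.9]
ee_rot: [-180.0, -0.0, 116.5]
force: [0.5, -0.2, -0.4]
gripper_width: 27.6
```

Emit:
drive_tool:
  motion:
    - [[0, 0, 0], [0, 0, 0]]
    - [[0, 0, 0], [0, 0, 0]]
    - [[0, 0, 0], [0, 0, 0]]
    - [[0, 0, 0], [0, 0, 0]]
    - [[0, 0, 0], [0, 0, 0]]
    - [[0, 0, 0], [0, 0, 0]]
    - [[0, 0, 0], [0, 0, 0]]
    - [[0, 0, 0], [0, 0, 0]]
    - [[0, 0, 0], [0, 0, 0]]
    - [[0, 0, 0], [0, 0, 0]]

```text
time_s: 4.32
ee_pos: [505.8, 300.7, 79.0]
ee_rot: [-180.0, -0.0, 116.5]
force: [-0.9, -0.2, 0.1]
gripper_width: 13.7
```

Run:
```python
from h import *
im=grab('side','s2.png')[:,:,::-1]; cv2.imwrite('pics/s2c.png',cv2.resize(im[230:390,220:400],None,fx=4,fy=3.75,interpolation=3)); s=env.state();print(s['gripper_width'],s['torque'],s['ee_pos'],s['ee_rot'])
```

```text
13.685154297025063 [0.08497727 0.05142196 0.00381065] [505.76957705 300.64602419  78.97060599] [-1.79998411e+02 -7.42280069e-03  1.16481222e+02]
```

View pics/s2c.png

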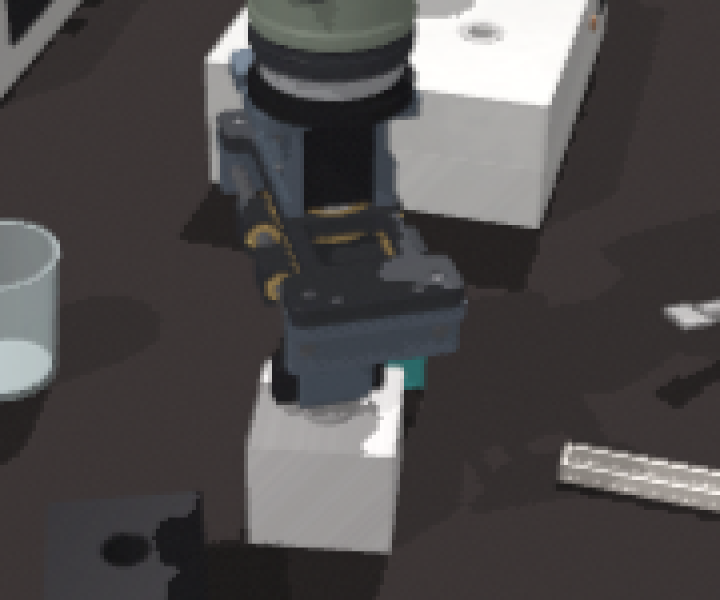

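Gripped at 13.7 mm, which matches the 14 mm bar. Lifting 125 mm.

Emit:
drive_tool:
  motion:
    - [[0, 0, 0.004], [0, 0, 0]]
    - [[0, 0, 0.01], [0, 0, 0]]
    - [[0, 0, 0.015], [0, 0, 0]]
    - [[0, 0, 0.018], [0, 0, 0]]
    - [[0, 0, 0.018], [0, 0, 0]]
    - [[0, 0, 0.018], [0, 0, 0]]
    - [[0, 0, 0.018], [0, 0, 0]]
    - [[0, 0, 0.014], [0, 0, 0]]
    - [[0, 0, 0.01], [0, 0, 0]]
    - [[0, 0, 0], [0, 0, 0]]

```text
time_s: 5.2
ee_pos: [506.9, 301.3, 207.1]
ee_rot: [179.7, -0.0, 116.5]
force: [0.7, -0.4, -1.1]
gripper_width: 13.9
```

Run:
```python
from h import *
im=grab('side','s3.png')[:,:,::-1]; cv2.imwrite('pics/s3c.png',cv2.resize(im[180:360,220:400],None,fx=3.3,fy=3.3,interpolation=3)); s=env.state();print(s['gripper_width'],s['force'],s['torque'],s['ee_pos'],s['ee_rot'])
print(proj('side',(506,300,131)))
```

```text
13.702617015715491 [-0.44078475  0.91428036 -0.91885714] [0.03462443 0.11785248 0.02113184] [506.26153562 300.93118912 205.36259308] [ 1.79842210e+02 -1.29926246e-02  1.16482819e+02]
(np.float64(302.4094494917955), np.float64(311.0449629832061))
```

View pics/s3c.png

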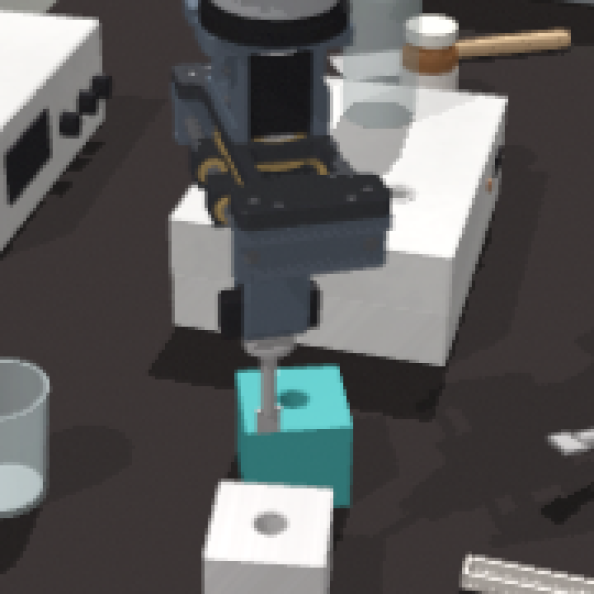

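Run:
```python
from h import *
im=cv2.imread('pics/s3.png'); cv2.imwrite('pics/s3d.png',cv2.resize(im[280:350,280:325],None,fx=8,fy=8,interpolation=2))
for n,u,v,z in(('side',302.1,338.5,66),): print(onz(n,u,v,z))
for dz in (73,): print([proj('side',(506.3,300.9,205.4-k)) for k in (73,57,30,13)])
```

```text
[505.75808535 302.51145438  66.        ]
[(np.float64(302.1533977712101), np.float64(310.70959981746023)), (np.float64(302.1883100875435), np.float64(303.8510612021523)), (np.float64(302.2486449298064), np.float64(291.99825712131644)), (np.float64(302.287579677496), np.float64(284.3495102448162))]
```

View pics/s3d.png

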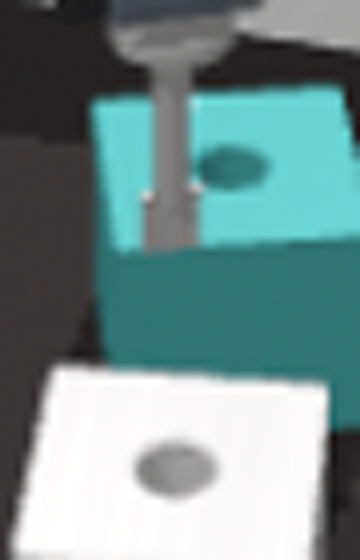

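The key hangs straight, its tip sitting about 2.4 mm along key x from the tool axis. The stand hole is at about (505.8,302), which matches. Travelling to the port now.

Emit:
drive_tool:
  motion:
    - [[-0.001, -0.01, 0], [0, 0, 0]]
    - [[-0.001, -0.018, 0], [0, 0, 0]]
    - [[-0.001, -0.02, 0], [0, 0, 0]]
    - [[-0.001, -0.02, 0], [0, 0, 0]]
    - [[-0.001, -0.02, 0], [0, 0, 0]]
    - [[-0.001, -0.02, 0], [0, 0, 0]]
    - [[-0.001, -0.02, 0], [0, 0, 0]]
    - [[-0.001, -0.02, 0], [0, 0, 0]]
    - [[-0.001, -0.02, 0], [0, 0, 0]]
    - [[-0.001, -0.02, 0], [0, 0, 0]]

```text
time_s: 6.08
ee_pos: [494.5, 110.9, 202.6]
ee_rot: [-179.8, -0.0, 116.5]
force: [0.4, -0.9, -0.1]
gripper_width: 13.7
```

Emit:
drive_tool:
  motion:
    - [[-0.001, -0.02, 0], [0, 0, 0]]
    - [[-0.001, -0.02, 0], [0, 0, 0]]
    - [[-0.001, -0.02, 0], [0, 0, 0]]
    - [[-0.001, -0.02, 0], [0, 0, 0]]
    - [[-0.001, -0.02, 0], [0, 0, 0]]
    - [[-0.001, -0.02, 0], [0, 0, 0]]
    - [[-0.001, -0.02, 0], [0, 0, 0]]
    - [[-0.001, -0.02, -0.005], [0, 0, 0]]
    - [[-0.001, -0.0155, -0.007], [0, 0, 0]]
    - [[-0.001, -0.008, -0.007], [0, 0, 0]]

```text
time_s: 6.92
ee_pos: [484.5, -72.8, 183.7]
ee_rot: [-179.9, -0.0, 116.4]
force: [-0.0, 0.8, -0.7]
gripper_width: 13.5
```

Emit:
drive_tool:
  motion:
    - [[0, 0, -0.004], [0, 0, 0]]
    - [[0, 0, -0.002], [0, 0, 0]]
    - [[0, 0, 0], [0, 0, 0]]
    - [[0, 0, 0], [0, 0, 0]]
    - [[0, 0, 0], [0, 0, 0]]
    - [[0, 0, 0], [0, 0, 0]]
    - [[0, 0, 0], [0, 0, 0]]
    - [[0, 0, 0], [0, 0, 0]]
    - [[0, 0, 0], [0, 0, 0]]
    - [[0, 0, 0], [0, 0, 0]]

```text
time_s: 7.75
ee_pos: [485.8, -70.8, 179.1]
ee_rot: [180.0, 0.0, 116.5]
force: [0.4, -0.2, -0.1]
gripper_width: 13.7
```

Run:
```python
from h import *
im=grab('side','s4.png')[:,:,::-1]; cv2.imwrite('pics/s4c.png',cv2.resize(im[190:265,290:390],None,fx=8,fy=8,interpolation=2)); grab('top','t4.png');s=env.state();print(s['gripper_width'],s['force'],s['torque'],s['ee_pos'],s['ee_rot'])
print(proj('side',s['ee_pos']-[0,0,73]))
```

```text
13.414999787467343 [-0.49660634 -0.76608465 -0.84544573] [0.02272899 0.0372975  0.05875295] [485.81276859 -70.83257495 178.99764299] [ 1.79997315e+02 -5.34288532e-03  1.16482006e+02]
(np.float64(341.3249538597914), np.float64(236.15214432945987))
```

View pics/s4c.png

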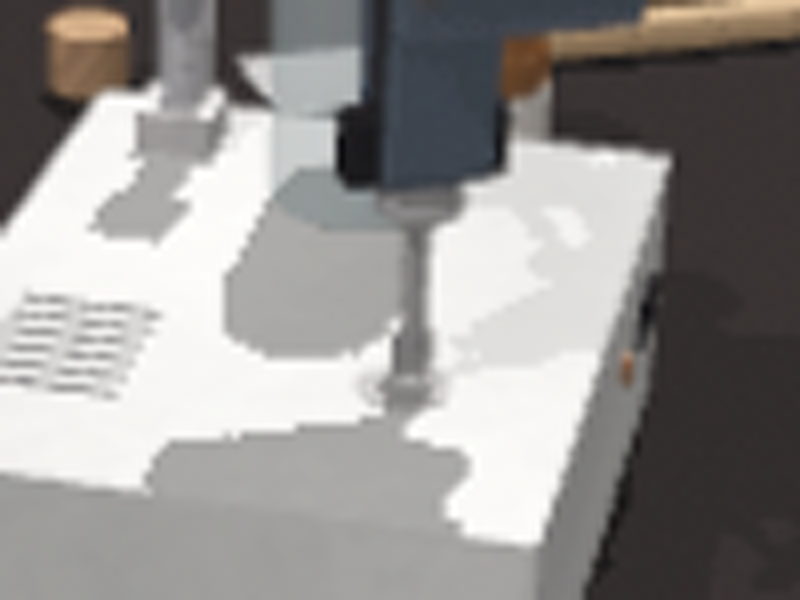

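View pics/t4.png

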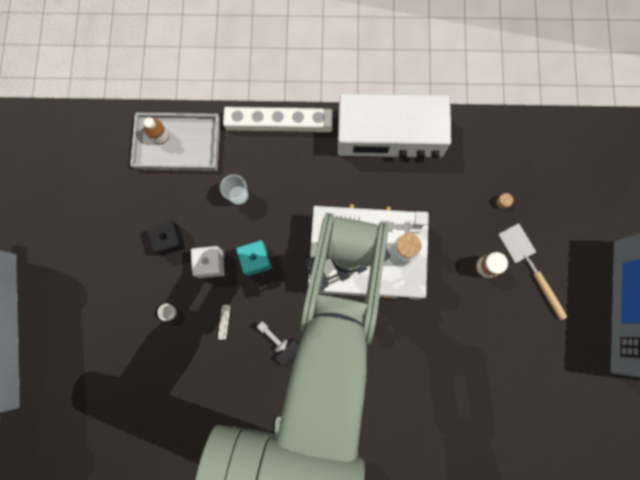

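Run:
```python
from h import *
a=cv2.imread('pics/side0.png')[222:250,322:362];b=cv2.imread('pics/s4.png')[222:250,322:362]
f=lambda x:cv2.resize(x,None,fx=14,fy=14,interpolation=0)
cv2.imwrite('pics/cmp.png',np.hstack([f(a),f(b)])[:,:1120][:, :].copy() if 0 else cv2.resize(np.vstack([f(a),f(b)]),(560,784))[:, :][:600] if 0 else np.hstack([cv2.resize(a,None,fx=10,fy=20,interpolation=2),cv2.resize(b,None,fx=10,fy=20,interpolation=2)]))
g=cv2.cvtColor(b,6).astype(int); g0=cv2.cvtColor(a,6).astype(int)
print('base rows 232-245, cols 330-352');print(g0[10:23,8:30]);print(g[2:23,8:30])
```

```text
base rows 232-245, cols 330-352
[[163 163 163 163 163 168 182 202 241 241 240 239 239 239 239 239 239 239
  239 239 239 239]
 [163 163 168 179 168 203 243 241 241 240 240 239 239 239 239 239 239 239
  239 239 238 238]
 [184 183 203 232 202 241 242 241 239 239 239 238 238 239 239 239 239 239
  239 239 239 238]
 [243 243 243 242 241 240 239 237 230 229 228 228 230 238 239 240 240 241
  241 240 239 239]
 [242 243 243 242 238 227 220 214 198 197 184 189 203 217 230 238 241 241
  241 241 240 239]
 [242 242 243 240 227 205 203 186 145 159 173 175 178 200 204 220 240 242
  242 241 240 240]
 [241 241 241 238 222 207 209 151 130 134 136 139 148 168 192 209 230 241
  241 241 241 240]
 [241 241 242 242 235 205 201 196 154 142 143 143 155 187 200 212 237 242
  242 242 242 242]
 [243 242 242 242 242 234 196 201 206 205 204 204 207 215 186 213 243 242
  242 242 242 243]
 [242 242 242 242 242 242 243 239 224 222 215 212 208 227 241 241 242 242
  242 242 242 243]
 [242 242 242 243 243 243 243 243 243 242 242 243 243 243 242 242 242 242
  242 242 241 242]
 [243 243 244 243 243 243 243 243 244 243 244
[... 1395 characters left out ...]
4 174 154 180 191 207 231 247
  246 245 245 245]
 [246 246 246 243 227 211 214 156 135 138 141 143 144 150 196 214 235 246
  246 246 246 245]
 [246 246 246 246 240 210 206 199 144 128 128 128 128 157 205 216 241 247
  247 247 247 247]
 [247 247 246 246 246 238 201 194 137 137 135 135 142 168 190 218 248 247
  247 247 247 248]
 [247 247 246 246 245 240 241 230 159 157 152 157 191 232 246 246 247 247
  247 247 247 248]
 [241 240 240 240 230 167 167 168 168 167 172 208 247 248 247 247 246 247
  247 247 246 246]
 [167 168 168 168 168 167 168 168 167 167 199 248 248 248 247 248 248 248
  247 247 247 247]
 [168 168 167 168 167 167 167 167 168 168 196 243 243 244 249 249 249 249
  249 249 249 249]]
```

View pics/cmp.png

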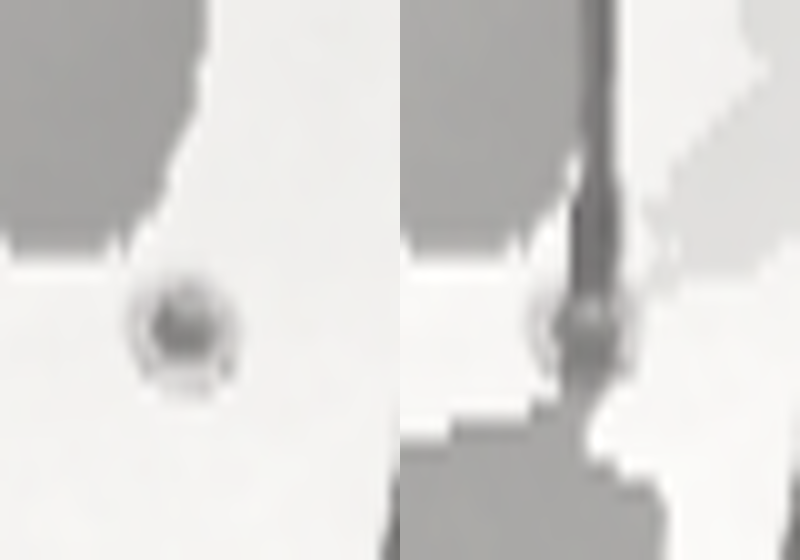

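In the side view the tip is at (341.0,236.0) with z≈106 and the port centre is at (340.0,238.1). The rows agree, but the tip must go about 2.2 mm in +x. Correcting that, then descending gently.

Emit:
drive_tool:
  motion:
    - [[0.001, 0.0003, 0], [0, 0, 0]]
    - [[0.0012, 0, 0], [0, 0, 0]]
    - [[0, 0, 0], [0, 0, 0]]
    - [[0, 0, -0.0015], [0, 0, 0]]
    - [[0, 0, -0.0015], [0, 0, 0]]
    - [[0, 0, -0.0015], [0, 0, 0]]
    - [[0, 0, -0.0015], [0, 0, 0]]
    - [[0, 0, -0.0015], [0, 0, 0]]
    - [[0, 0, -0.001], [0, 0, 0]]
    - [[0, 0, 0], [0, 0, 0]]

```text
time_s: 8.68
ee_pos: [487.8, -70.5, 170.2]
ee_rot: [-180.0, -0.0, 116.5]
force: [-0.7, -0.2, -0.8]
gripper_width: 13.9
```

No contact with the tip at about 97, so it is through the opening. Quick centring check.

Run:
```python
from h import *
im=grab('side','s5.png')[:,:,::-1][222:250,322:362]; cv2.imwrite('pics/s5c.png',cv2.resize(im,None,fx=16,fy=16,interpolation=2)); s=env.state();print(s['force'],s['torque'],s['ee_pos'])
print(cv2.cvtColor(np.ascontiguousarray(im),6)[6:23,10:28])
```

```text
[-0.15054726 -0.36149491 -1.0948494 ] [ 0.07059026  0.07177535 -0.02058554] [487.90860824 -70.53554774 170.33953413]
[[168 167 167 167 167 167 161 139 126 119 173 244 244 244 243 244 243 243]
 [168 167 167 167 167 166 163 149 126 118 173 244 244 244 243 243 241 238]
 [167 168 168 168 167 167 174 186 126 120 175 243 243 243 243 237 223 224]
 [168 168 167 167 167 172 188 182 125 129 188 243 242 241 237 223 223 223]
 [168 168 168 172 187 207 235 157 125 127 187 242 237 223 223 223 224 223]
 [173 183 173 208 247 246 231 153 125 126 177 228 226 225 223 223 223 223]
 [208 237 207 247 247 239 196 125 124 115 144 216 239 223 224 224 224 224]
 [248 247 246 244 244 232 152 120 119 112 125 193 238 225 225 225 226 228]
 [248 247 243 232 225 212 138 116 110 107 134 190 215 223 229 229 233 246]
 [247 245 231 209 208 189 119 119 118 109 129 175 191 214 245 247 247 246]
 [246 243 227 211 214 154 119 118 119 118 121 150 196 214 235 246 246 246]
 [246 247 240 210 206 197 123 121 126 142 154 189 205 216 242 247 247 247]
 [246 245 240 231 185 181 137 137 161 207 212 219 190 217 248 247 247 247]
 [240 230 167 167 168 166 159 157 171 208 212 232 246 246 247 247 247 247]
 [167 167 168 168 168 168 167 167 198 247 248 248 247 247 247 247 247 247]
 [168 169 168 168 168 168 168 168 195 242 243 248 248 248 249 248 248 247]
 [168 168 168 168 168 168 168 168 169 169 196 243 243 243 243 245 250 249]]
```

View pics/s5c.png

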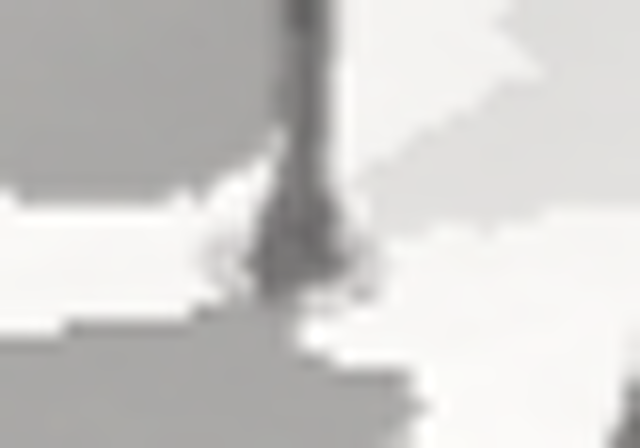

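Centred: shaft at about 340.5 and blade at about 340.2, against port 340.0. Descending to just above the possible face range.

Emit:
drive_tool:
  motion:
    - [[0, 0, -0.0021], [0, 0, 0]]
    - [[0, 0, -0.0022], [0, 0, 0]]
    - [[0, 0, -0.0022], [0, 0, 0]]
    - [[0, 0, -0.0022], [0, 0, 0]]
    - [[0, 0, -0.0022], [0, 0, 0]]
    - [[0, 0, -0.0022], [0, 0, 0]]
    - [[0, 0, -0.0022], [0, 0, 0]]
    - [[0, 0, -0.0022], [0, 0, 0]]
    - [[0, 0, -0.0022], [0, 0, 0]]
    - [[0, 0, 0], [0, 0, 0]]

```text
time_s: 9.57
ee_pos: [487.7, -70.5, 150.3]
ee_rot: [-180.0, -0.0, 116.5]
force: [-0.6, -0.0, -0.6]
gripper_width: 14.1
```

Emit:
drive_tool:
  motion:
    - [[0, 0, -0.0005], [0, 0, 0]]
    - [[0, 0, -0.0005], [0, 0, 0]]
    - [[0, 0, -0.0005], [0, 0, 0]]
    - [[0, 0, -0.0005], [0, 0, 0]]
    - [[0, 0, 0], [0, 0, 0]]
    - [[0, 0, 0], [0, 0, 0]]
    - [[0, 0, 0], [0, 0, 0]]
    - [[0, 0, 0], [0, 0, 0]]
    - [[0, 0, 0], [0, 0, 0]]
    - [[0, 0, 0], [0, 0, 0]]

```text
time_s: 10.4
ee_pos: [488.0, -70.6, 148.8]
ee_rot: [180.0, -0.0, 116.5]
force: [0.0, -0.4, -0.5]
gripper_width: 13.7
```

Emit:
drive_tool:
  motion:
    - [[0, 0, -0.0005], [0, 0, 0]]
    - [[0, 0, -0.0005], [0, 0, 0]]
    - [[0, 0, -0.0005], [0, 0, 0]]
    - [[0, 0, -0.0005], [0, 0, 0]]
    - [[0, 0, 0], [0, 0, 0]]
    - [[0, 0, 0], [0, 0, 0]]
    - [[0, 0, 0], [0, 0, 0]]
    - [[0, 0, 0], [0, 0, 0]]
    - [[0, 0, 0], [0, 0, 0]]
    - [[0, 0, 0], [0, 0, 0]]

```text
time_s: 11.23
ee_pos: [488.0, -70.5, 146.8]
ee_rot: [180.0, -0.0, 116.5]
force: [1.1, 0.5, -1.2]
gripper_width: 13.6
```

Run:
```python
from h import *
s=env.state();print(s['force'],s['torque'],s['ee_pos'])
```

```text
[ 1.10309663  0.49048029 -1.15415208] [ 0.1033175   0.01767777 -0.06267982] [488.01359836 -70.54538994 146.79923052]
```

Emit:
drive_tool:
  motion:
    - [[0, 0, -0.0005], [0, 0, 0]]
    - [[0, 0, -0.0005], [0, 0, 0]]
    - [[0, 0, -0.0005], [0, 0, 0]]
    - [[0, 0, -0.0005], [0, 0, 0]]
    - [[0, 0, 0], [0, 0, 0]]
    - [[0, 0, 0], [0, 0, 0]]
    - [[0, 0, 0], [0, 0, 0]]
    - [[0, 0, 0], [0, 0, 0]]
    - [[0, 0, 0], [0, 0, 0]]
    - [[0, 0, 0], [0, 0, 0]]

```text
time_s: 12.07
ee_pos: [488.0, -70.5, 144.8]
ee_rot: [180.0, -0.0, 116.5]
force: [-0.0, 0.7, -1.2]
gripper_width: 13.6
```

Emit:
drive_tool:
  motion:
    - [[0, 0, -0.0005], [0, 0, 0]]
    - [[0, 0, -0.0005], [0, 0, 0]]
    - [[0, 0, -0.0005], [0, 0, 0]]
    - [[0, 0, -0.0005], [0, 0, 0]]
    - [[0, 0, 0], [0, 0, 0]]
    - [[0, 0, 0], [0, 0, 0]]
    - [[0, 0, 0], [0, 0, 0]]
    - [[0, 0, 0], [0, 0, 0]]
    - [[0, 0, 0], [0, 0, 0]]
    - [[0, 0, 0], [0, 0, 0]]

```text
time_s: 12.9
ee_pos: [488.0, -70.6, 142.8]
ee_rot: [180.0, 0.0, 116.5]
force: [-0.1, 0.4, 1.4]
gripper_width: 13.9
```

Contact: about 2 N, so the face is near tip z≈70.6. Pressing about 1.5 mm more, to roughly 6 N.

Emit:
drive_tool:
  motion:
    - [[0, 0, -0.0005], [0, 0, 0]]
    - [[0, 0, -0.0005], [0, 0, 0]]
    - [[0, 0, -0.0005], [0, 0, 0]]
    - [[0, 0, 0], [0, 0, 0]]
    - [[0, 0, 0], [0, 0, 0]]
    - [[0, 0, 0], [0, 0, 0]]
    - [[0, 0, 0], [0, 0, 0]]
    - [[0, 0, 0], [0, 0, 0]]
    - [[0, 0, 0], [0, 0, 0]]
    - [[0, 0, 0], [0, 0, 0]]

```text
time_s: 13.73
ee_pos: [488.1, -70.6, 141.4]
ee_rot: [180.0, 0.0, 116.5]
force: [-0.7, 0.0, 4.5]
gripper_width: 13.8
```

Run:
```python
from h import *
s=env.state();print(s['force'],s['torque'],s['ee_pos'])
```

```text
[-0.65014862  0.03551996  4.5471909 ] [0.11406557 0.26688581 0.028747  ] [488.09213681 -70.56998207 141.37704362]
```

Emit:
drive_tool:
  motion:
    - [[0, 0, 0], [0, 0, -0.0175]]
    - [[0, 0, 0], [0, 0, -0.0175]]
    - [[0, 0, 0], [0, 0, -0.0175]]
    - [[0, 0, 0], [0, 0, -0.0175]]
    - [[0, 0, 0], [0, 0, -0.0175]]
    - [[0, 0, 0], [0, 0, -0.0175]]
    - [[0, 0, 0], [0, 0, -0.0175]]
    - [[0, 0, 0], [0, 0, -0.0175]]
    - [[0, 0, 0], [0, 0, 0]]
    - [[0, 0, 0], [0, 0, 0]]

```text
time_s: 14.57
ee_pos: [488.2, -70.6, 141.3]
ee_rot: [180.0, 0.0, 108.5]
force: [0.3, -0.1, 4.0]
gripper_width: 14.2
```

```bash
cat > st.py <<'E'
from h import *
s=env.state();print(s['time_s'],s['force'].round(1),s['torque'].round(3),s['ee_pos'].round(1),s['ee_rot'].round(1))
E
python3 st.py
```

```text
14.5667 [ 0.3 -0.1  4. ] [ 0.088 -0.048  0.026] [488.2 -70.6 141.3] [180.    0.  108.5]
```

Emit:
drive_tool:
  motion:
    - [[0, 0, 0], [0, 0, -0.0175]]
    - [[0, 0, 0], [0, 0, -0.0175]]
    - [[0, 0, 0], [0, 0, -0.0175]]
    - [[0, 0, 0], [0, 0, -0.0175]]
    - [[0, 0, 0], [0, 0, -0.0175]]
    - [[0, 0, 0], [0, 0, -0.0175]]
    - [[0, 0, 0], [0, 0, -0.0175]]
    - [[0, 0, 0], [0, 0, -0.0175]]
    - [[0, 0, 0], [0, 0, 0]]
    - [[0, 0, 0], [0, 0, 0]]

```text
time_s: 15.4
ee_pos: [487.9, -70.5, 141.2]
ee_rot: [-180.0, -0.0, 100.4]
force: [0.9, -0.1, 4.3]
gripper_width: 13.8
```

```bash
python3 st.py
```

```text
15.4 [ 0.9 -0.1  4.3] [ 0.118 -0.005 -0.016] [487.9 -70.5 141.2] [-180.    -0.   100.4]
```

Emit:
drive_tool:
  motion:
    - [[0, 0, 0], [0, 0, -0.0175]]
    - [[0, 0, 0], [0, 0, -0.0175]]
    - [[0, 0, 0], [0, 0, -0.0175]]
    - [[0, 0, 0], [0, 0, -0.0175]]
    - [[0, 0, 0], [0, 0, -0.0175]]
    - [[0, 0, 0], [0, 0, -0.0175]]
    - [[0, 0, 0], [0, 0, -0.0175]]
    - [[0, 0, 0], [0, 0, -0.0175]]
    - [[0, 0, 0], [0, 0, 0]]
    - [[0, 0, 0], [0, 0, 0]]

```text
time_s: 16.23
ee_pos: [487.8, -70.4, 141.2]
ee_rot: [-180.0, -0.0, 92.4]
force: [-0.8, 2.3, 3.9]
gripper_width: 13.9
```

```bash
python3 st.py
```

```text
16.2333 [-0.8  2.3  3.9] [0.416 0.049 0.061] [487.8 -70.4 141.2] [-180.    -0.    92.4]
```

Emit:
drive_tool:
  motion:
    - [[0, 0, 0], [0, 0, -0.0175]]
    - [[0, 0, 0], [0, 0, -0.0175]]
    - [[0, 0, 0], [0, 0, -0.0175]]
    - [[0, 0, 0], [0, 0, -0.0175]]
    - [[0, 0, 0], [0, 0, 0]]
    - [[0, 0, 0], [0, 0, 0]]
    - [[0, 0, 0], [0, 0, 0]]
    - [[0, 0, 0], [0, 0, 0]]
    - [[0, 0, 0], [0, 0, 0]]
    - [[0, 0, 0], [0, 0, 0]]

```text
time_s: 17.07
ee_pos: [487.8, -70.6, 141.1]
ee_rot: [-180.0, 0.0, 88.4]
force: [-0.4, 0.7, -0.8]
gripper_width: 13.8
```

```bash
python3 st.py
```

```text
17.0667 [-0.4  0.7 -0.8] [-0.064  0.065  0.001] [487.8 -70.6 141.1] [-180.     0.    88.4]
```

It snapped in at blade angle about −1.6°: Fz went back to the free value. Seating about 2.5 mm deeper.

Emit:
drive_tool:
  motion:
    - [[0, 0, -0.0005], [0, 0, 0]]
    - [[0, 0, -0.0005], [0, 0, 0]]
    - [[0, 0, -0.0005], [0, 0, 0]]
    - [[0, 0, -0.0005], [0, 0, 0]]
    - [[0, 0, -0.0005], [0, 0, 0]]
    - [[0, 0, 0], [0, 0, 0]]
    - [[0, 0, 0], [0, 0, 0]]
    - [[0, 0, 0], [0, 0, 0]]
    - [[0, 0, 0], [0, 0, 0]]
    - [[0, 0, 0], [0, 0, 0]]

```text
time_s: 17.9
ee_pos: [488.1, -70.6, 138.8]
ee_rot: [180.0, 0.0, 88.4]
force: [0.2, -1.0, -0.9]
gripper_width: 13.9
```

```bash
python3 st.py
```

```text
17.9 [ 0.2 -1.  -0.9] [-0.262 -0.017 -0.027] [488.1 -70.6 138.8] [180.    0.   88.4]
```

Emit:
drive_tool:
  motion:
    - [[0, 0, 0], [0, 0, -0.0175]]
    - [[0, 0, 0], [0, 0, -0.0175]]
    - [[0, 0, 0], [0, 0, -0.0175]]
    - [[0, 0, 0], [0, 0, -0.0175]]
    - [[0, 0, 0], [0, 0, -0.0175]]
    - [[0, 0, 0], [0, 0, -0.0175]]
    - [[0, 0, 0], [0, 0, -0.0175]]
    - [[0, 0, 0], [0, 0, -0.0175]]
    - [[0, 0, 0], [0, 0, 0]]
    - [[0, 0, 0], [0, 0, 0]]

```text
time_s: 18.73
ee_pos: [488.0, -70.5, 138.8]
ee_rot: [-180.0, -0.0, 80.4]
force: [-0.1, 0.2, -1.3]
gripper_width: 13.7
```

```bash
python3 st.py
```

```text
18.7333 [-0.1  0.2 -1.3] [ 0.002 -0.046 -0.025] [488.  -70.5 138.8] [-180.    -0.    80.4]
```

Emit:
drive_tool:
  motion:
    - [[0, 0, 0], [0, 0, -0.0175]]
    - [[0, 0, 0], [0, 0, -0.0175]]
    - [[0, 0, 0], [0, 0, -0.0175]]
    - [[0, 0, 0], [0, 0, -0.0175]]
    - [[0, 0, 0], [0, 0, -0.0175]]
    - [[0, 0, 0], [0, 0, -0.0175]]
    - [[0, 0, 0], [0, 0, -0.0175]]
    - [[0, 0, 0], [0, 0, -0.0175]]
    - [[0, 0, 0], [0, 0, 0]]
    - [[0, 0, 0], [0, 0, 0]]

```text
time_s: 19.57
ee_pos: [488.0, -70.5, 138.8]
ee_rot: [180.0, -0.0, 72.4]
force: [-0.2, 0.1, -0.9]
gripper_width: 13.6
```

```bash
python3 st.py
```

```text
19.5667 [-0.2  0.1 -0.9] [0.033 0.027 0.053] [488.  -70.5 138.8] [180.   -0.   72.4]
```

Emit:
drive_tool:
  motion:
    - [[0, 0, 0], [0, 0, -0.0175]]
    - [[0, 0, 0], [0, 0, -0.0175]]
    - [[0, 0, 0], [0, 0, -0.0175]]
    - [[0, 0, 0], [0, 0, -0.0175]]
    - [[0, 0, 0], [0, 0, -0.0175]]
    - [[0, 0, 0], [0, 0, -0.0175]]
    - [[0, 0, 0], [0, 0, 0]]
    - [[0, 0, 0], [0, 0, 0]]
    - [[0, 0, 0], [0, 0, 0]]
    - [[0, 0, 0], [0, 0, 0]]

```text
time_s: 20.4
ee_pos: [488.0, -70.5, 138.8]
ee_rot: [180.0, -0.0, 66.4]
force: [0.0, 0.2, -1.3]
gripper_width: 14.1
```

```bash
python3 st.py
```

```text
20.4 [ 0.   0.2 -1.3] [ 0.048 -0.069 -0.028] [488.  -70.5 138.8] [180.   -0.   66.4]
```

Run:
```python
from h import *
for i in range(4):
    im=env.grab_frame('side'); s=env.state(); print(s['force'].round(2),s['torque'].round(3),s['effort'].round(3),s['ee_rot'][2].round(2))
b=im[:,:,::-1]; cv2.imwrite('pics/s6.png',b); cv2.imwrite('pics/s6c.png',np.vstack([cv2.resize(b[160:250,280:400],None,fx=6,fy=6,interpolation=2)]))
```

```text
[-0.03 -0.27 -1.15] [ 0.015 -0.048  0.027] [-1.7400e-01 -3.5410e+01 -2.0689e+01 -9.9000e-02  1.2800e-01  3.3000e-02] 66.35
[-0.08  0.56 -1.37] [ 0.105 -0.107  0.094] [-1.8600e-01 -3.5411e+01 -2.0685e+01 -1.0300e-01  1.3000e-01  3.3000e-02] 66.35
[ 0.05  0.59 -0.41] [ 0.048 -0.016 -0.027] [-1.9000e-01 -3.5411e+01 -2.0681e+01 -1.0700e-01  1.3300e-01  3.3000e-02] 66.35
[-0.14  0.55 -1.39] [ 0.057 -0.081  0.   ] [-1.9300e-01 -3.5409e+01 -2.0677e+01 -1.1000e-01  1.3500e-01  3.3000e-02] 66.35
```

View pics/s6c.png

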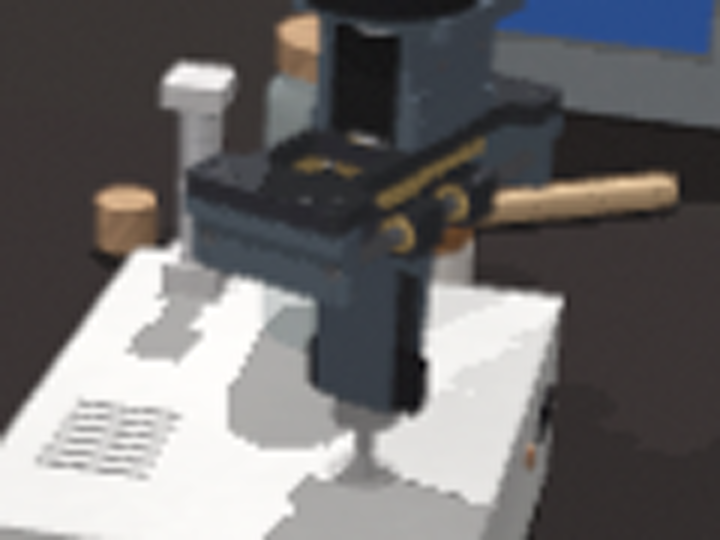

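Emit:
drive_tool:
  motion:
    - [[0, 0, 0], [0, 0, -0.0105]]
    - [[0, 0, 0], [0, 0, -0.0105]]
    - [[0, 0, 0], [0, 0, -0.0105]]
    - [[0, 0, 0], [0, 0, -0.0105]]
    - [[0, 0, 0], [0, 0, -0.0105]]
    - [[0, 0, 0], [0, 0, 0]]
    - [[0, 0, 0], [0, 0, 0]]
    - [[0, 0, 0], [0, 0, 0]]
    - [[0, 0, 0], [0, 0, 0]]
    - [[0, 0, 0], [0, 0, 0]]

```text
time_s: 21.43
ee_pos: [488.0, -70.5, 138.8]
ee_rot: [180.0, -0.0, 63.3]
force: [1.1, -0.2, -1.2]
gripper_width: 13.6
```

```bash
cat >> st.py <<'E'
print('eff6',s['effort'][5].round(4),'eff1',s['effort'][0].round(3))
E
python3 st.py
```

```text
21.4333 [ 1.1 -0.2 -1.2] [ 0.204 -0.107  0.049] [488.  -70.5 138.8] [180.   -0.   63.3]
eff6 0.0736 eff1 -0.418
```

Emit:
drive_tool:
  motion:
    - [[0, 0, 0], [0, 0, -0.0105]]
    - [[0, 0, 0], [0, 0, -0.0105]]
    - [[0, 0, 0], [0, 0, -0.0105]]
    - [[0, 0, 0], [0, 0, -0.0105]]
    - [[0, 0, 0], [0, 0, -0.0105]]
    - [[0, 0, 0], [0, 0, 0]]
    - [[0, 0, 0], [0, 0, 0]]
    - [[0, 0, 0], [0, 0, 0]]
    - [[0, 0, 0], [0, 0, 0]]
    - [[0, 0, 0], [0, 0, 0]]

```text
time_s: 22.27
ee_pos: [488.0, -70.5, 138.8]
ee_rot: [180.0, -0.0, 60.3]
force: [0.2, 1.0, -1.2]
gripper_width: 13.7
```

```bash
python3 st.py
```

```text
22.2667 [ 0.2  1.  -1.2] [ 0.289 -0.131  0.101] [488.  -70.5 138.8] [180.   -0.   60.3]
eff6 0.0958 eff1 -0.659
```

Emit:
drive_tool:
  motion:
    - [[0, 0, 0], [0, 0, -0.0175]]
    - [[0, 0, 0], [0, 0, -0.0175]]
    - [[0, 0, 0], [0, 0, -0.0175]]
    - [[0, 0, 0], [0, 0, -0.0175]]
    - [[0, 0, 0], [0, 0, -0.0175]]
    - [[0, 0, 0], [0, 0, -0.0175]]
    - [[0, 0, 0], [0, 0, -0.0175]]
    - [[0, 0, 0], [0, 0, -0.0175]]
    - [[0, 0, 0], [0, 0, 0]]
    - [[0, 0, 0], [0, 0, 0]]

```text
time_s: 23.1
ee_pos: [488.1, -70.5, 138.8]
ee_rot: [180.0, -0.0, 52.3]
force: [1.5, 0.7, -0.5]
gripper_width: 13.5
```

```bash
python3 st.py
```

```text
23.1 [ 1.5  0.7 -0.5] [ 0.417 -0.316  0.029] [488.1 -70.5 138.8] [180.   -0.   52.3]
eff6 0.1171 eff1 -1.041
```

Emit:
drive_tool:
  motion:
    - [[0.0002, 0.0002, 0], [0, 0, -0.0175]]
    - [[0.0002, 0.0002, 0], [0, 0, -0.0175]]
    - [[0, 0, 0], [0, 0, -0.0175]]
    - [[0, 0, 0], [0, 0, -0.0175]]
    - [[0, 0, 0], [0, 0, -0.0175]]
    - [[0, 0, 0], [0, 0, -0.0175]]
    - [[0, 0, 0], [0, 0, 0]]
    - [[0, 0, 0], [0, 0, 0]]
    - [[0, 0, 0], [0, 0, 0]]
    - [[0, 0, 0], [0, 0, 0]]

```text
time_s: 23.93
ee_pos: [488.3, -70.2, 138.8]
ee_rot: [-180.0, 0.0, 46.3]
force: [-0.2, 0.4, -0.8]
gripper_width: 13.6
```

```bash
python3 st.py
```

```text
23.9333 [-0.2  0.4 -0.8] [ 0.06  -0.109  0.115] [488.3 -70.2 138.8] [-180.     0.    46.3]
eff6 0.0948 eff1 -0.31
```

Emit:
drive_tool:
  motion:
    - [[0.0001, 0.0001, 0], [0, 0, -0.0175]]
    - [[0, 0, 0], [0, 0, -0.0175]]
    - [[0, 0, 0], [0, 0, -0.0175]]
    - [[0, 0, 0], [0, 0, -0.0175]]
    - [[0, 0, 0], [0, 0, -0.0175]]
    - [[0, 0, 0], [0, 0, 0]]
    - [[0, 0, 0], [0, 0, 0]]
    - [[0, 0, 0], [0, 0, 0]]
    - [[0, 0, 0], [0, 0, 0]]
    - [[0, 0, 0], [0, 0, 0]]

```text
time_s: 24.77
ee_pos: [488.4, -70.1, 138.8]
ee_rot: [-180.0, 0.0, 41.3]
force: [0.2, 0.4, -0.9]
gripper_width: 13.6
```

```bash
python3 st.py
```

```text
24.7667 [ 0.2  0.4 -0.9] [-0.115 -0.001  0.094] [488.4 -70.1 138.8] [-180.     0.    41.3]
eff6 0.0938 eff1 0.035
```

Emit:
drive_tool:
  motion:
    - [[0, 0, 0], [0, 0, -0.0105]]
    - [[0, 0, 0], [0, 0, -0.0105]]
    - [[0, 0, 0], [0, 0, -0.0105]]
    - [[0, 0, 0], [0, 0, -0.0105]]
    - [[0, 0, 0], [0, 0, -0.0105]]
    - [[0, 0, 0], [0, 0, -0.0105]]
    - [[0, 0, 0], [0, 0, 0]]
    - [[0, 0, 0], [0, 0, 0]]
    - [[0, 0, 0], [0, 0, 0]]
    - [[0, 0, 0], [0, 0, 0]]

```text
time_s: 25.6
ee_pos: [488.5, -70.0, 138.8]
ee_rot: [-180.0, -0.0, 37.7]
force: [-0.5, -0.6, -0.3]
gripper_width: 13.8
```

```bash
python3 st.py
```

```text
25.6 [-0.5 -0.6 -0.3] [-0.121  0.069  0.04 ] [488.5 -70.  138.8] [-180.    -0.    37.7]
eff6 0.0942 eff1 0.038
```

Emit:
drive_tool:
  motion:
    - [[0, 0, 0], [0, 0, -0.0105]]
    - [[0, 0, 0], [0, 0, -0.0105]]
    - [[0, 0, 0], [0, 0, -0.0105]]
    - [[0, 0, 0], [0, 0, -0.0105]]
    - [[0, 0, 0], [0, 0, -0.0105]]
    - [[0, 0, 0], [0, 0, -0.0105]]
    - [[0, 0, 0], [0, 0, 0]]
    - [[0, 0, 0], [0, 0, 0]]
    - [[0, 0, 0], [0, 0, 0]]
    - [[0, 0, 0], [0, 0, 0]]

```text
time_s: 26.43
ee_pos: [488.5, -70.0, 138.8]
ee_rot: [-180.0, -0.0, 34.1]
force: [0.2, -1.0, -0.4]
gripper_width: 13.8
```

```bash
python3 st.py
```

```text
26.4333 [ 0.2 -1.  -0.4] [-0.038 -0.018  0.087] [488.5 -70.  138.8] [-180.    -0.    34.1]
eff6 0.0945 eff1 -0.083
```

Emit:
drive_tool:
  motion:
    - [[0, 0, 0], [0, 0, -0.0105]]
    - [[0, 0, 0], [0, 0, -0.0105]]
    - [[0, 0, 0], [0, 0, -0.0105]]
    - [[0, 0, 0], [0, 0, -0.0105]]
    - [[0, 0, 0], [0, 0, -0.0105]]
    - [[0, 0, 0], [0, 0, -0.0105]]
    - [[0, 0, 0], [0, 0, 0]]
    - [[0, 0, 0], [0, 0, 0]]
    - [[0, 0, 0], [0, 0, 0]]
    - [[0, 0, 0], [0, 0, 0]]

```text
time_s: 27.27
ee_pos: [488.5, -70.0, 138.8]
ee_rot: [-180.0, -0.0, 30.5]
force: [0.1, 0.1, -0.8]
gripper_width: 14.1
```

```bash
python3 st.py
```

```text
27.2667 [ 0.1  0.1 -0.8] [0.026 0.005 0.11 ] [488.5 -70.  138.8] [-180.    -0.    30.5]
eff6 0.0949 eff1 -0.257
```

Emit:
drive_tool:
  motion:
    - [[0, 0, 0], [0, 0, -0.0105]]
    - [[0, 0, 0], [0, 0, -0.0105]]
    - [[0, 0, 0], [0, 0, -0.0105]]
    - [[0, 0, 0], [0, 0, -0.0105]]
    - [[0, 0, 0], [0, 0, -0.0105]]
    - [[0, 0, 0], [0, 0, -0.0105]]
    - [[0, 0, 0], [0, 0, 0]]
    - [[0, 0, 0], [0, 0, 0]]
    - [[0, 0, 0], [0, 0, 0]]
    - [[0, 0, 0], [0, 0, 0]]

```text
time_s: 28.1
ee_pos: [488.5, -70.0, 138.8]
ee_rot: [180.0, -0.0, 26.8]
force: [0.2, 0.6, -1.4]
gripper_width: 13.7
```

```bash
python3 st.py
```

```text
28.1 [ 0.2  0.6 -1.4] [ 0.08  -0.157  0.134] [488.5 -70.  138.8] [180.   -0.   26.8]
eff6 0.1376 eff1 -0.482
```

Torque is rising (0.138), so the stop has probably been reached. One small step to confirm.

Emit:
drive_tool:
  motion:
    - [[0, 0, 0], [0, 0, -0.007]]
    - [[0, 0, 0], [0, 0, -0.007]]
    - [[0, 0, 0], [0, 0, -0.007]]
    - [[0, 0, 0], [0, 0, 0]]
    - [[0, 0, 0], [0, 0, 0]]
    - [[0, 0, 0], [0, 0, 0]]
    - [[0, 0, 0], [0, 0, 0]]
    - [[0, 0, 0], [0, 0, 0]]
    - [[0, 0, 0], [0, 0, 0]]
    - [[0, 0, 0], [0, 0, 0]]

```text
time_s: 28.93
ee_pos: [488.5, -70.0, 138.8]
ee_rot: [180.0, -0.0, 25.6]
force: [0.9, 1.2, -1.0]
gripper_width: 13.6
```

```bash
python3 st.py
```

```text
28.9333 [ 0.9  1.2 -1. ] [ 0.162 -0.156  0.135] [488.5 -70.  138.8] [180.   -0.   25.6]
eff6 0.1563 eff1 -0.614
```

Emit:
drive_tool:
  motion:
    - [[0.0002, 0.0001, 0], [0, 0, -0.007]]
    - [[0, 0, 0], [0, 0, -0.007]]
    - [[0, 0, 0], [0, 0, -0.007]]
    - [[0, 0, 0], [0, 0, -0.007]]
    - [[0, 0, 0], [0, 0, 0]]
    - [[0, 0, 0], [0, 0, 0]]
    - [[0, 0, 0], [0, 0, 0]]
    - [[0, 0, 0], [0, 0, 0]]
    - [[0, 0, 0], [0, 0, 0]]
    - [[0, 0, 0], [0, 0, 0]]

```text
time_s: 29.77
ee_pos: [488.7, -70.0, 138.8]
ee_rot: [180.0, -0.0, 24.0]
force: [0.3, 0.5, -2.0]
gripper_width: 13.5
```

```bash
python3 st.py
python3 - <<'E'
from h import *
im=grab('side','s7.png')[:,:,::-1]
a=cv2.imread('pics/side0.png')[165:225,295:335];b=im[165:225,295:335]
cv2.imwrite('pics/fl.png',np.hstack([cv2.resize(x,None,fx=9,fy=9,interpolation=2) for x in(a,b)]))
E
```

```text
29.7667 [ 0.3  0.5 -2. ] [ 0.061 -0.039  0.213] [488.7 -70.  138.8] [180.  -0.  24.]
eff6 0.1804 eff1 -0.374
```

View pics/fl.png

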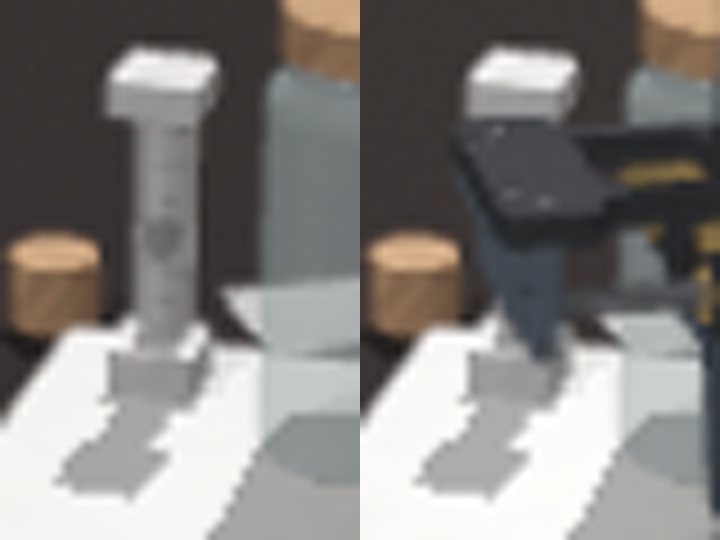

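On the stop: torque has risen steadily from 0.095 to about 0.19 N m, well under 0.32. Backing off into the slot play, then lifting out and checking the float.

Emit:
drive_tool:
  motion:
    - [[0, 0, 0], [0, 0, 0.0175]]
    - [[0, 0, 0], [0, 0, 0.0175]]
    - [[0, 0, 0], [0, 0, 0.0175]]
    - [[0, 0, 0], [0, 0, 0.0175]]
    - [[0, 0, 0], [0, 0, 0.0175]]
    - [[0, 0, 0], [0, 0, 0.0175]]
    - [[0, 0, 0], [0, 0, 0.0175]]
    - [[0, 0, 0], [0, 0, 0.0175]]
    - [[0, 0, 0], [0, 0, 0]]
    - [[0, 0, 0], [0, 0, 0]]

```text
time_s: 30.65
ee_pos: [488.6, -70.0, 138.7]
ee_rot: [-180.0, 0.0, 32.1]
force: [0.3, -1.2, -0.7]
gripper_width: 13.9
```

```bash
python3 st.py
```

```text
30.65 [ 0.3 -1.2 -0.7] [-0.063  0.064  0.057] [488.6 -70.  138.7] [-180.     0.    32.1]
eff6 0.0415 eff1 0.005
```

Emit:
drive_tool:
  motion:
    - [[0, 0, 0], [0, 0, 0.0175]]
    - [[0, 0, 0], [0, 0, 0.0175]]
    - [[0, 0, 0], [0, 0, 0.0175]]
    - [[0, 0, 0], [0, 0, 0]]
    - [[-0.0003, 0.0003, 0.0005], [0, 0, 0]]
    - [[-0.0002, 0.0003, 0.001], [0, 0, 0]]
    - [[0, 0, 0.0015], [0, 0, 0]]
    - [[0, 0, 0.002], [0, 0, 0]]
    - [[0, 0, 0.002], [0, 0, 0]]
    - [[0, 0, 0.002], [0, 0, 0]]

```text
time_s: 31.48
ee_pos: [488.5, -69.3, 148.2]
ee_rot: [180.0, -0.0, 35.1]
force: [-0.2, -0.1, -0.4]
gripper_width: 14.0
```

```bash
python3 st.py
```

```text
31.4833 [-0.2 -0.1 -0.4] [-0.055  0.012 -0.045] [488.5 -69.3 148.2] [180.   -0.   35.1]
eff6 0.0003 eff1 -0.008
```

Emit:
drive_tool:
  motion:
    - [[0, 0, 0.002], [0, 0, 0]]
    - [[0, 0, 0.002], [0, 0, 0]]
    - [[0, 0, 0.002], [0, 0, 0]]
    - [[0, 0, 0.002], [0, 0, 0]]
    - [[0, 0, 0.002], [0, 0, 0]]
    - [[0, 0, 0.002], [0, 0, 0]]
    - [[0, 0, 0.002], [0, 0, 0]]
    - [[0, 0, 0.002], [0, 0, 0]]
    - [[0, 0, 0.002], [0, 0, 0]]
    - [[0, 0, 0.002], [0, 0, 0]]

```text
time_s: 32.32
ee_pos: [488.2, -69.4, 168.0]
ee_rot: [-180.0, -0.0, 35.1]
force: [-0.4, 0.1, -1.8]
gripper_width: 13.8
```

Emit:
drive_tool:
  motion:
    - [[0, 0, 0.003], [0, 0, 0]]
    - [[0, 0, 0.003], [0, 0, 0]]
    - [[0, 0, 0.003], [0, 0, 0]]
    - [[0, 0, 0.003], [0, 0, 0]]
    - [[0, 0, 0.003], [0, 0, 0]]
    - [[0, 0, 0.003], [0, 0, 0]]
    - [[0, 0, 0.004], [0, 0, 0]]
    - [[0, 0, 0.004], [0, 0, 0]]
    - [[0, 0, 0.005], [0, 0, 0]]
    - [[0, 0, 0.005], [0, 0, 0]]

```text
time_s: 33.15
ee_pos: [488.2, -69.3, 204.3]
ee_rot: [180.0, -0.0, 35.1]
force: [0.2, 0.0, -1.8]
gripper_width: 13.6
```

```bash
python3 st.py
python3 - <<'E'
from h import *
im=grab('side','s8.png')[:,:,::-1]
cv2.imwrite('pics/s8c.png',cv2.resize(im[140:290,270:430],None,fx=4,fy=4,interpolation=2))
E
```

```text
33.15 [ 0.2  0.  -1.8] [-0.088  0.034  0.035] [488.2 -69.3 204.3] [180.   -0.   35.1]
eff6 -0.0 eff1 -0.0
```

View pics/s8c.png

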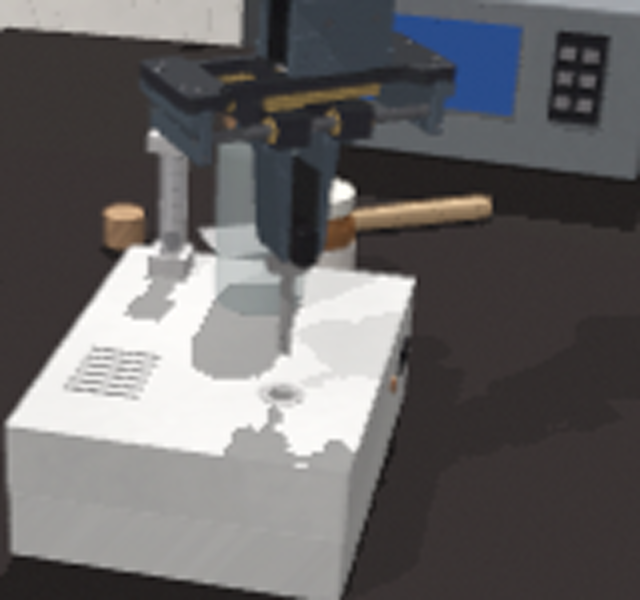

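The float is now sunk to the bottom of its tube, at (170,240) in the crop, so the valve is closed. Returning to the stand with yaw back to 116.5°.

Emit:
drive_tool:
  motion:
    - [[0.0009, 0.0095, 0], [0, 0, 0.05]]
    - [[0.0009, 0.0185, 0], [0, 0, 0.073]]
    - [[0.0009, 0.0195, 0], [0, 0, 0.073]]
    - [[0.0009, 0.0195, 0], [0, 0, 0.073]]
    - [[0.0009, 0.0195, 0], [0, 0, 0.073]]
    - [[0.0009, 0.0195, 0], [0, 0, 0.073]]
    - [[0.0009, 0.0195, 0], [0, 0, 0.073]]
    - [[0.0009, 0.0195, 0], [0, 0, 0.073]]
    - [[0.0009, 0.0195, 0], [0, 0, 0.073]]
    - [[0.0009, 0.0195, 0], [0, 0, 0.073]]

```text
time_s: 34.03
ee_pos: [497.2, 115.6, 204.0]
ee_rot: [180.0, -0.0, 75.8]
force: [0.1, -0.3, 0.1]
gripper_width: 13.8
```

Emit:
drive_tool:
  motion:
    - [[0.0009, 0.0195, 0], [0, 0, 0.073]]
    - [[0.0009, 0.0195, 0], [0, 0, 0.073]]
    - [[0.0009, 0.0195, 0], [0, 0, 0.073]]
    - [[0.0009, 0.0195, 0], [0, 0, 0.073]]
    - [[0.0009, 0.0195, 0], [0, 0, 0.073]]
    - [[0.0009, 0.0195, 0], [0, 0, 0.073]]
    - [[0.0009, 0.0195, 0], [0, 0, 0.073]]
    - [[0.0009, 0.0195, 0], [0, 0, 0.073]]
    - [[0.0009, 0.0195, 0], [0, 0, 0.073]]
    - [[0.0003, 0.0108, 0], [0, 0, 0.0567]]

```text
time_s: 34.87
ee_pos: [505.7, 303.0, 203.7]
ee_rot: [180.0, -0.0, 116.7]
force: [0.4, -0.4, 0.2]
gripper_width: 13.7
```

Emit:
drive_tool:
  motion:
    - [[0, 0, 0], [0, 0, 0]]
    - [[0, 0, 0], [0, 0, 0]]
    - [[0, 0, 0], [0, 0, 0]]
    - [[0, 0, 0], [0, 0, 0]]
    - [[0, 0, 0], [0, 0, 0]]
    - [[0, 0, 0], [0, 0, 0]]
    - [[0, 0, 0], [0, 0, 0]]
    - [[0, 0, 0], [0, 0, 0]]
    - [[0, 0, 0], [0, 0, 0]]
    - [[0, 0, 0], [0, 0, 0]]

```text
time_s: 35.7
ee_pos: [505.6, 300.9, 203.8]
ee_rot: [180.0, -0.0, 116.5]
force: [-0.7, 0.5, -1.8]
gripper_width: 13.7
```

```bash
python3 st.py
python3 - <<'E'
from h import *
im=grab('side','s9.png')[:,:,::-1]
cv2.imwrite('pics/s9c.png',cv2.resize(im[280:350,280:325],None,fx=8,fy=8,interpolation=2))
E
```

```text
35.7 [-0.7  0.5 -1.8] [0.097 0.029 0.009] [505.6 300.9 203.8] [180.   -0.  116.5]
eff6 0.0005 eff1 -0.042
```

View pics/s9c.png

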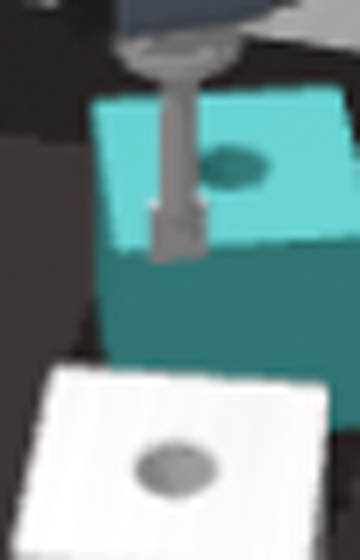

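The tip column (178) lines up with the hole (176). Descending.

Emit:
drive_tool:
  motion:
    - [[0, 0, -0.005], [0, 0, 0]]
    - [[0, 0, -0.01], [0, 0, 0]]
    - [[0, 0, -0.01], [0, 0, 0]]
    - [[0, 0, -0.01], [0, 0, 0]]
    - [[0, 0, -0.01], [0, 0, 0]]
    - [[0, 0, -0.006], [0, 0, 0]]
    - [[0, 0, -0.004], [0, 0, 0]]
    - [[0, 0, 0], [0, 0, 0]]
    - [[0, 0, 0], [0, 0, 0]]
    - [[0, 0, 0], [0, 0, 0]]

```text
time_s: 36.58
ee_pos: [506.0, 301.2, 149.2]
ee_rot: [179.9, -0.0, 116.5]
force: [-0.0, -0.0, -0.8]
gripper_width: 13.9
```

Emit:
drive_tool:
  motion:
    - [[0, 0, -0.002], [0, 0, 0]]
    - [[0, 0, -0.002], [0, 0, 0]]
    - [[0, 0, -0.002], [0, 0, 0]]
    - [[0, 0, -0.002], [0, 0, 0]]
    - [[0, 0, -0.002], [0, 0, 0]]
    - [[0, 0, -0.002], [0, 0, 0]]
    - [[0, 0, -0.002], [0, 0, 0]]
    - [[0, 0, -0.002], [0, 0, 0]]
    - [[0, 0, -0.002], [0, 0, 0]]
    - [[0, 0, 0], [0, 0, 0]]

```text
time_s: 37.42
ee_pos: [505.3, 300.8, 130.3]
ee_rot: [-179.9, -0.0, 116.5]
force: [0.6, 0.2, -1.3]
gripper_width: 13.9
```

```bash
python3 st.py
python3 - <<'E'
from h import *
im=grab('side','s10.png')[:,:,::-1]
cv2.imwrite('pics/s10c.png',cv2.resize(im[280:380,270:345],None,fx=6,fy=6,interpolation=2))
E
```

```text
37.4167 [ 0.6  0.2 -1.3] [0.035 0.09  0.049] [505.3 300.8 130.3] [-179.9   -0.   116.5]
eff6 -0.0002 eff1 -0.001
```

View pics/s10c.png

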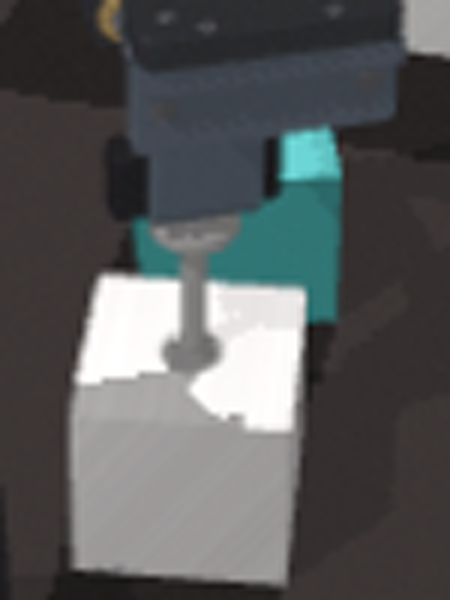

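The tip is in the hole with no contact force. Lowering the rest.

Emit:
drive_tool:
  motion:
    - [[0, 0, -0.005], [0, 0, 0]]
    - [[0, 0, -0.006], [0, 0, 0]]
    - [[0, 0, -0.006], [0, 0, 0]]
    - [[0, 0, -0.006], [0, 0, 0]]
    - [[0, 0, -0.006], [0, 0, 0]]
    - [[0, 0, -0.006], [0, 0, 0]]
    - [[0, 0, -0.006], [0, 0, 0]]
    - [[0, 0, -0.004], [0, 0, 0]]
    - [[0, 0, -0.003], [0, 0, 0]]
    - [[0, 0, 0], [0, 0, 0]]

```text
time_s: 38.3
ee_pos: [505.3, 300.8, 82.0]
ee_rot: [-179.9, -0.0, 116.5]
force: [0.2, 0.3, -0.8]
gripper_width: 13.8
```

Emit:
drive_tool:
  motion:
    - [[0, 0, -0.001], [0, 0, 0]]
    - [[0, 0, -0.0005], [0, 0, 0]]
    - [[0, 0, -0.0005], [0, 0, 0]]
    - [[0, 0, 0], [0, 0, 0]]
    - [[0, 0, 0], [0, 0, 0]]
    - [[0, 0, 0], [0, 0, 0]]
    - [[0, 0, 0], [0, 0, 0]]
    - [[0, 0, 0], [0, 0, 0]]
    - [[0, 0, 0], [0, 0, 0]]
    - [[0, 0, 0], [0, 0, 0]]

```text
time_s: 39.13
ee_pos: [505.6, 300.9, 80.8]
ee_rot: [180.0, -0.0, 116.5]
force: [0.3, 0.2, -0.5]
gripper_width: 13.7
```

Next, down 1.8 mm to the pick-up height.

Emit:
drive_tool:
  motion:
    - [[0, 0, -0.0005], [0, 0, 0]]
    - [[0, 0, -0.0005], [0, 0, 0]]
    - [[0, 0, -0.0005], [0, 0, 0]]
    - [[0, 0, -0.0003], [0, 0, 0]]
    - [[0, 0, 0], [0, 0, 0]]
    - [[0, 0, 0], [0, 0, 0]]
    - [[0, 0, 0], [0, 0, 0]]
    - [[0, 0, 0], [0, 0, 0]]
    - [[0, 0, 0], [0, 0, 0]]
    - [[0, 0, 0], [0, 0, 0]]

```text
time_s: 39.97
ee_pos: [505.6, 301.0, 78.9]
ee_rot: [-180.0, -0.0, 116.5]
force: [-0.5, -0.6, -1.7]
gripper_width: 13.7
```

```bash
python3 st.py
```

```text
39.9667 [-0.5 -0.6 -1.7] [ 0.118  0.027 -0.004] [505.6 301.   78.9] [-180.    -0.   116.5]
eff6 0.0001 eff1 -0.0
```

Emit:
drive_tool:
  motion:
    - [[0, 0, -0.0003], [0, 0, 0]]
    - [[0, 0, -0.0002], [0, 0, 0]]
    - [[0, 0, 0], [0, 0, 0]]
    - [[0, 0, 0], [0, 0, 0]]
    - [[0, 0, 0], [0, 0, 0]]
    - [[0, 0, 0], [0, 0, 0]]
    - [[0, 0, 0], [0, 0, 0]]
    - [[0, 0, 0], [0, 0, 0]]
    - [[0, 0, 0], [0, 0, 0]]
    - [[0, 0, 0], [0, 0, 0]]

```text
time_s: 40.8
ee_pos: [505.6, 301.0, 78.9]
ee_rot: [180.0, -0.0, 116.5]
force: [-2.2, -1.7, 5.4]
gripper_width: 13.8
```

```bash
python3 st.py;python3 - <<'E'
from h import *
im=grab('side','s11.png')[:,:,::-1]
cv2.imwrite('pics/s11c.png',cv2.resize(im[280:380,270:345],None,fx=6,fy=6,interpolation=2))
E
```

```text
40.8 [-2.2 -1.7  5.4] [-0.142  0.399 -0.011] [505.6 301.   78.9] [180.   -0.  116.5]
eff6 0.0004 eff1 0.005
```

View pics/s11c.png

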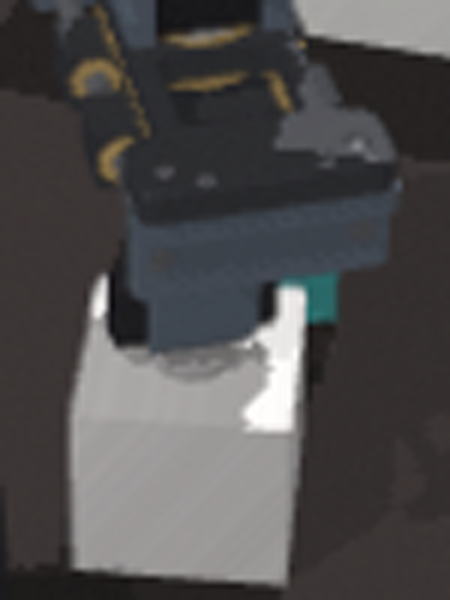

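The collar is seated on the block (about 6 N). Releasing.

Emit:
drive_tool:
  motion:
    - [[0, 0, 0], [0, 0, 0]]
    - [[0, 0, 0], [0, 0, 0]]
    - [[0, 0, 0], [0, 0, 0]]
    - [[0, 0, 0], [0, 0, 0]]
    - [[0, 0, 0], [0, 0, 0]]
    - [[0, 0, 0], [0, 0, 0]]
    - [[0, 0, 0], [0, 0, 0]]
    - [[0, 0, 0], [0, 0, 0]]
    - [[0, 0, 0], [0, 0, 0]]
    - [[0, 0, 0], [0, 0, 0]]
  claw: 0.9

```text
time_s: 41.68
ee_pos: [505.6, 301.0, 78.5]
ee_rot: [180.0, -0.0, 116.5]
force: [0.5, -0.3, 0.1]
gripper_width: 77.5
```

Emit:
drive_tool:
  motion:
    - [[0, 0, 0.002], [0, 0, 0]]
    - [[0, 0, 0.004], [0, 0, 0]]
    - [[0, 0, 0.01], [0, 0, 0]]
    - [[0, 0, 0.015], [0, 0, 0]]
    - [[0, 0, 0.02], [0, 0, 0]]
    - [[0, 0, 0.02], [0, 0, 0]]
    - [[0, 0, 0.02], [0, 0, 0]]
    - [[0, 0, 0.02], [0, 0, 0]]
    - [[0, 0, 0.02], [0, 0, 0]]
    - [[0, 0, 0.015], [0, 0, 0]]

```text
time_s: 42.52
ee_pos: [506.0, 301.2, 227.6]
ee_rot: [179.8, -0.0, 116.5]
force: [1.0, 0.4, -1.6]
gripper_width: 82.0
```

Emit:
drive_tool:
  motion:
    - [[-0.008, 0.006, 0], [0, 0, 0]]
    - [[-0.012, 0.01, 0], [0, 0, 0]]
    - [[-0.012, 0.01, 0], [0, 0, 0]]
    - [[-0.012, 0.01, 0], [0, 0, 0]]
    - [[-0.012, 0.01, 0], [0, 0, 0]]
    - [[-0.012, 0.01, 0], [0, 0, 0]]
    - [[-0.012, 0.01, 0], [0, 0, 0]]
    - [[-0.012, 0.01, 0], [0, 0, 0]]
    - [[-0.008, 0.006, 0], [0, 0, 0]]
    - [[0, 0, 0], [0, 0, 0]]

```text
time_s: 43.35
ee_pos: [403.5, 383.9, 224.2]
ee_rot: [-179.9, -0.0, 116.6]
force: [0.1, -0.3, -0.4]
gripper_width: 82.3
```

```bash
python3 st.py;python3 - <<'E'
from h import *
im=grab('side','s12.png')[:,:,::-1]; grab('top','t12.png')
cv2.imwrite('pics/s12c.png',cv2.resize(im[310:380,270:335],None,fx=8,fy=8,interpolation=2))
E
```

```text
43.35 [ 0.1 -0.3 -0.4] [ 0.052  0.026 -0.017] [403.5 383.9 224.2] [-179.9   -0.   116.6]
eff6 0.1374 eff1 0.63
```

View pics/s12.png

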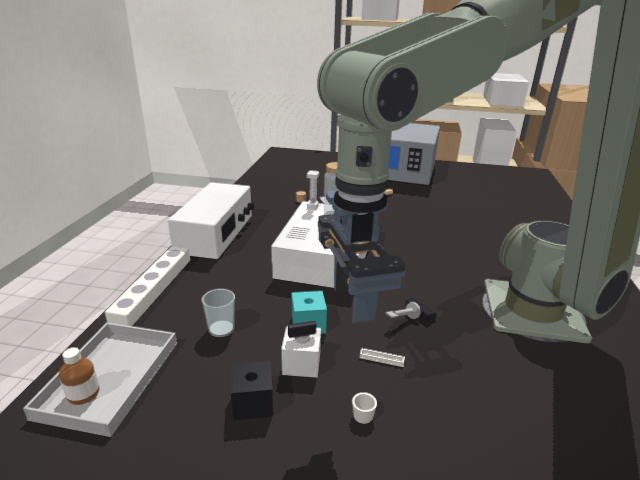

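View pics/s12c.png

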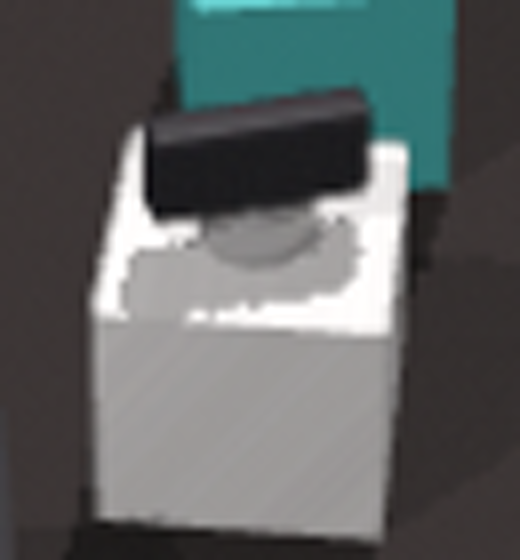

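View pics/t12.png

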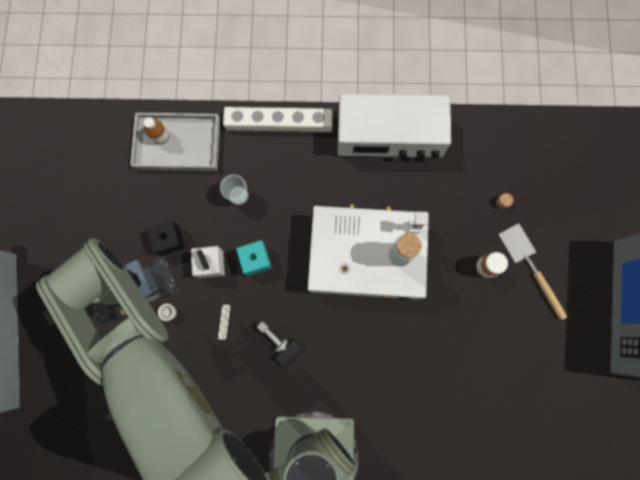

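The key hangs upright in its stand exactly as before. Bottle (409,245), beaker (235,190), jar (492,264) and crucible (167,312) are at their starting pixels. I'll check the float once more, then hand in.

Run:
```python
from h import *
im=grab('side','s13.png')[:,:,::-1]
a=cv2.imread('pics/side0.png')[165:225,295:335];b=im[165:225,295:335]
cv2.imwrite('pics/fl2.png',np.hstack([cv2.resize(x,None,fx=9,fy=9,interpolation=2) for x in(a,b)]))
s=env.state();print(s['time_s'],s['qvel'].round(2))
```

```text
43.5 [-0.71  0.1  -0.38  0.04  0.09  0.09]
```

View pics/fl2.png

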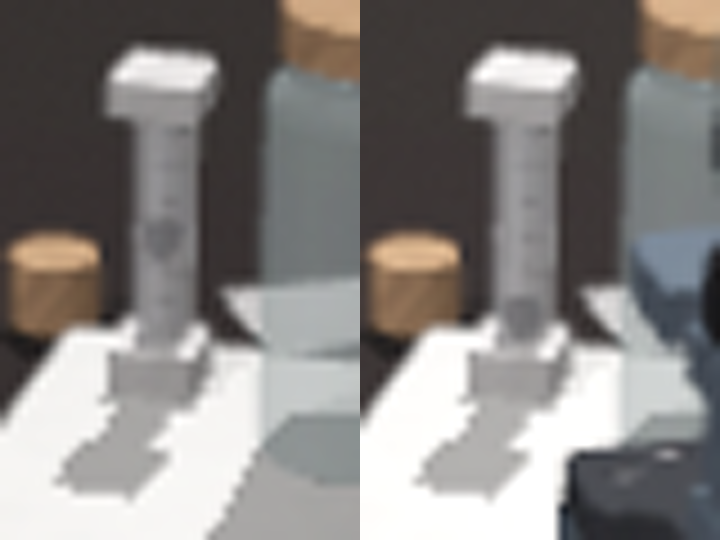

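The float has gone from mid-tube (left, before) to the bottom (right, now). Handing in.

```bash
python3 -c "
from workcell import env
print(env.job_done())"
```

```text
the job is handed in; nothing more can be done
None
```

The gas valve is shut and the key is back upright in its aluminium stand. I handed the job in at about 43.5 s.

- **Search by feel:** I took the smaller key through the guard opening and touched the valve face with the tip about 29 mm below the port. I pressed with about 5 N and turned until the blade snapped into the slot.
- **Closing:** The valve turned at a steady 0.095 N m. At the stop the torque rose to 0.18 N m at the last joint and 0.21 N m on the noisier wrist sensor, both under the 0.32 N m limit. I then backed off into the slot's play and lifted out with no contact.
- **Last checks:** The flow-meter float sank from mid-tube to the bottom. The key hangs as it did at the start, and the bottle, beaker, jar and crucible have not moved in the pictures.
- **What disagreed:** My two early measurements of how far the key sat off the tool axis differed, 2.4 mm against 0.7 mm. The first was taken while the arm was still settling. Feel at the slot agreed with the second.
- **Look-alike key:** The larger key, which started balanced on its tip, fell over on the bench early in the run. My tool path did not go near it and I felt no contact. I left it lying there.

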